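Clear the lamp, put the utensils away, bring the light back

TASK

Swing the green lamp by its black knob clear of the utensil tray, so that no part of it hangs over the tray, then lift the wooden citrus reamer and the mesh strainer off their sloped rest and lay them right way up and lengthwise in the tray, the reamer in the cork-lined compartment and the strainer in the blue-lined one, setting each down rather than dropping it. With the lamp kept clear until both are lying there, swing it back over the middle of the tray, and leave the teacup and the wooden spoon where they are.

Things in the scene. Friction and masses are not known exactly. Their poses are not given: they have to be found in the camera images.
- lamp_arm (a joint): Swing of the lamp arm about its upright post, in rad (-0.35 to 1.25), counter-clockwise seen from above as it grows; near 0 the head hangs over the tray's middle, and about 0.75 or more takes it clear of the tray. The hinge is stiff and stays where it is left.
- lamp_knob (a point): Upright black rubber grip knob on top of the lamp head, 24 mm in diameter, 47 mm high; this point is the middle of its top, 262 mm above the counter. Below it is the green conical lamp head, 100 mm in diameter, 175 to 215 mm above the counter. It swings on a level circle of 272 mm radius about the hinge; x points along the arm, away from the post.
- lamp_hinge (a point): Point on the lamp's fixed upright brass post (20 mm thick, on a green 110 mm disc foot), on the hinge axis, 212 mm above the counter. The brass arm is a 16 mm wide bar, 205 to 219 mm above the counter, from here to the head; its hub on the post reaches 233 mm.
- tray: Fixed wooden utensil tray, 210 mm (its x) by 222 mm (its y), walls 22 mm high and 5 mm thick; origin under its middle, on the counter. Three compartments run along x, each 200 mm long inside: a 50 mm wide one with a wooden spoon (centre y -81 mm) and two 76 mm wide ones (centres y -13 and +68 mm), one lined with cork and one with blue plastic, either way round.
- liner_cork: Cork lining of the reamer's compartment, 199 x 75 x 2 mm, fixed; origin in the middle of its underside, 5 mm above the counter; x along the compartment. The compartment walls rise 15 mm above its top.
- liner_blue: Blue plastic lining of the strainer's compartment, same size and axes as the cork one; origin in the middle of its underside, 5 mm above the counter.
- reamer: Loose wooden citrus reamer, 160 mm long, 90 g. Origin in the middle of its flat underside; x along it towards the ribbed cone head (x 15 to 80 mm, up to 40 mm wide, 40 mm high), z out of its upper side. Grip it across the dark handle: 24 mm wide, 30 mm high, x -80 to +15 mm. It starts lying on the sloped rest, handle end down.
- strainer: Loose flat mesh strainer, 160 mm long, 80 g. Origin in the middle of its flat underside; x along it towards the round steel basket (56 mm in diameter, 20 mm high, centre at x 52 mm), z out of its open upper side. Grip it across the black handle: 14 mm wide, 20 mm high, x -80 to +24 mm. It starts on the sloped rest beside the reamer, handle end down.
- rest: Fixed wooden rest: a 190 x 220 mm board sloping 32 degrees up along its +x from a foot lip 13 mm above the board; origin on the counter under its middle; middle of the board's surface at x -10, z 78 mm. Places at y +50 and -50 mm, 6 mm ribs at y -95, 0, +95. A ledge along y crosses above its upper end at x 55 to 115 mm, 215 mm up, its jars to 284 mm: take utensils square to the slope.
- spoon: Loose wooden spoon, 165 mm long, 36 mm wide, in the tray's narrow compartment; to be left there.
- teacup: Loose white porcelain teacup, 80 mm across, 60 mm high, handle on +y; origin under its middle, behind the tray and rest; leave it. Other ware stands further out: a glass measuring cup on a red trivet (100 mm high), a bottle (190 mm), a jar, a bowl and in the back left corner a white drawer organizer (220 mm), all over 0.65 m from the robot axis.
Mind the look-alikes: they are no part of the job. Of the things like the reamer, leave any that is red; of the rest the larger one is meant. There is more than one size of the strainer; the job needs the smaller.

How it is judged:
On the way, in this order (a step that is already met when the one before it is completed fails the run):
1. the lamp head is swung clear of the tray (knob more than 180 mm from the tray's middle, seen from above) (horizontal distance between lamp_knob and tray above 0.18 m), for 0.2 s.
2. reamer and strainer lie released in their own compartments, the lamp still clear (horizontal distance between lamp_knob and tray above 0.18 m and x of reamer in the frame of liner_cork between -0.026 and 0.026 m and y of reamer in the frame of liner_cork between -0.024 and 0.024 m and z of reamer in the frame of liner_cork between -0.004 and 0.008 m and angle between the x axis of reamer and the x axis of liner_cork, either way round below 0.2 rad and angle between each of reamer, strainer's own z axis and vertical below 0.1 rad and linear speed of each of reamer, strainer below 0.03 m/s and contact force between the fingers and reamer below 0.1 N and x of strainer in the frame of liner_blue between -0.026 and 0.026 m and y of strainer in the frame of liner_blue between -0.024 and 0.024 m and z of strainer in the frame of liner_blue between -0.004 and 0.008 m and angle between the x axis of strainer and the x axis of liner_blue, either way round below 0.2 rad and contact force between the fingers and strainer below 0.1 N), for 0.2 s.
At the end, for the whole second after the job is handed in: Knob within 50 mm of the tray's middle (from above), lamp still; reamer on the cork lining, strainer on the blue, each within 26 mm along, 24 mm across and 8 mm above the lining's origin, upright to 0.1 rad, lengthwise to 0.2 rad, released, at rest (horizontal distance between lamp_knob and tray below 0.05 m and velocity of joint lamp_arm between -0.05 and 0.05 rad/s and x of reamer in the frame of liner_cork between -0.026 and 0.026 m and y of reamer in the frame of liner_cork between -0.024 and 0.024 m and z of reamer in the frame of liner_cork between -0.004 and 0.008 m and angle between the x axis of reamer and the x axis of liner_cork, either way round below 0.2 rad and angle between each of reamer, strainer's own z axis and vertical below 0.1 rad and linear speed of each of reamer, strainer below 0.03 m/s and contact force between the fingers and reamer below 0.1 N and x of strainer in the frame of liner_blue between -0.026 and 0.026 m and y of strainer in the frame of liner_blue between -0.024 and 0.024 m and z of strainer in the frame of liner_blue between -0.004 and 0.008 m and angle between the x axis of strainer and the x axis of liner_blue, either way round below 0.2 rad and contact force between the fingers and strainer below 0.1 N); the robot touches nothing.
It fails at once if the reamer is dropped (falls free faster than 0.8 m/s, some 30 mm) (linear speed of reamer above 0.8 m/s and contact force between the fingers and reamer below 0.05 N).
It fails at once if the strainer is dropped (falls free faster than 0.8 m/s, some 30 mm) (linear speed of strainer above 0.8 m/s and contact force between the fingers and strainer below 0.05 N).
It fails at once if the spoon or the teacup is moved more than 30 mm, or the cup tipped (distance of any of teacup, spoon from where it was at the start of the episode above 0.03 m or angle between teacup's own z axis and vertical above 0.35 rad).
It also fails if it takes over 72 s, if anything falls off the work surface, if the arm or the gripper's body presses on something with over 40 N, if the wrist force passes 120 N, or if a joint passes its speed limit or range.

ROBOT

A 6-joint arm with a two-finger parallel gripper is mounted at the origin on the work surface. World frame = base frame: x ahead of the robot, y to its left, z up, the work surface at z = 0. Lengths are in m, angles in rad, forces in N, time in s.
With the tool pointing down it reaches from about 0.425 to 1.125 m from the base axis. Payload 14.9 kg.
Tool frame: the origin (TCP) lies at the very end of the fingers, on their centre line; the grasp point (between the pads) lies 19 mm behind it (manip.grip_point_offset is the distance from the TCP to the grasp point, in m); z points along the fingers, y is the direction in which the jaws open and shut (so a half turn about z gives the same grasp; the last joint's range is limited). The gripper opens to 91 mm and grips with 3 to 60 N. Pads are 32 mm wide; open, the fingers measure 118 mm over their backs; the gripper's body (76 mm by 178 mm) begins 60 mm behind the grasp point.
Start: joints at [-1.234, 0.379, 1.734, -0, 1.028, -0.033], TCP at [0.253, -0.653, 0.181] pointing down, gripper open.
Joint ranges: [-2.77, 2.77], [-0.74, 2.19], [0, 2.66], [-1.06, 4.2], [0.31, 2.87], [-3.08, 3.08]. Speed limits (rad/s): [1.89, 1.89, 2.39, 3.14, 3.14, 3.14].

INTERFACE

Orientations are given as a unit quaternion [x, y, z, w].
In Python, from cell import manip gives the robot as it stands.
- The arm moves only by the tool send_rows, never from a script. Its arguments are lists of equal length, an entry for each row: "claw": the finger opening in mm, from 0 to 91.2; "xyz": the shift along the world's x, y, z in mm, a list of three; "angular": the turn, a rotation vector about the world's x, y, z in rad, a list of three. In form: {"claw": [claw, ...], "xyz": [[dx, dy, dz], ...], "angular": [[rx, ry, rz], ...]}. A call has 1 to 12 rows; each row shifts and turns the pose as measured when the row begins; what a row does not reach is not made up. A row lasts 1/10 s, in which the tool goes at most 50 mm and 8.59 degrees, less where a joint would pass 70% of its speed; a pose out of reach is approached as far as the arm can. A call is refused whole if a number of a shift passes 50 or a number of a turn 0.15, either way. A call with a gripper value outside its range is refused whole. The fingers move at their own pace and stop on an object; "squeeze" is the grip in N (left out, the last holds). Time passes only in rows, so rows that do not move let the fingers close. It gives the time, the measured TCP pose, the force and the opening at its end, in the units of the state.
- manip.sense(): the state, without advancing time (a new reading comes with each control period).
- manip.snapshot(name): name is "scene" or "top"; returns a dict with "color" (480x640x3 uint8, red, green, blue), "z_map" (480x640 float32, m along the optical axis (not along the pixel's ray), 0 where there is no reading), "fx", "fy", "cx", "cy" (pixels), "R" (3x3) and "t" (3): a world point X has camera coordinates R X + t. Camera axes: x right, y down, z forward; pixel columns grow to the right and rows downward; lengths in m; the calibration is good to about 2 mm. A picture is of the moment at which its call begins.
- manip.sign_off(): hands the job in, once; it reports no verdict.
The state is a dict: "time": time; "q": joint angles; "dq": joint speeds; "joint_efforts": joint torques, N m; "position": TCP position; "orientation": TCP orientation; "wrist_force": force on the tool from outside, world axes, zero at the start; "torque": the same for the moment, N m; "width": finger opening in m.
Only numpy, scipy, OpenCV 4.12 (cv2) and the standard library are available. Lean on these libraries where they do the work, as an engineer would, in place of code of your own. Each camera call takes 0.05 s, during which the arm holds its last target.

## Working session

There is one attempt and no reset: what is moved stays moved. The work goes in short steps, Python scripts to look and compute and a tool call to move; the robot and the scene stay as the last step left them, time stands still between calls to the robot, and variables do not carry over. Pictures are saved under pics/ and viewed, and the job is handed in when it is done.

Besides the shell and the picture viewer there is one more tool, called after ">>>" as name(argument=value, ...) on one line, values as JSON. send_rows: Moves the arm, as the interface text tells. Its arguments: {"type":"object","properties":{"claw":{"type":"array","items":{"type":"number"}},"xyz":{"type":"array","items":{"type":"array","items":{"type":"number"}}},"angular":{"type":"array","items":{"type":"array","items":{"type":"number"}}},"squeeze":{"type":"number"}},"required":["claw","xyz","angular"]}

```bash
mkdir -p pics; ls; python3 - <<'E'
from cell import manip
import cv2,numpy as np
for n in("scene","top"):
    s=manip.snapshot(n); cv2.imwrite(f"pics/{n}0.png",s["color"][:,:,::-1]); np.savez(f"{n}0.npz",**s)
    print(n,s["fx"],s["cx"],s["cy"],(-s["R"].T@s["t"]).round(3))
print(manip.sense())
E
```

```text
pics
scene 600.6130802985119 325.4048573662543 243.50744235923335 [1.122 0.597 1.2  ]
top 618.7272434933903 335.19958923179723 236.17513885508845 [ 0.269 -0.007  1.719]
{'time': 0.1, 'q': array([-1.23431618e+00,  3.79347896e-01,  1.73470868e+00, -1.77213534e-05,
        1.02847857e+00, -3.32899893e-02]), 'dq': array([-6.07621945e-05, -1.12680109e-03, -1.54031807e-03,  7.72212729e-04,
        2.25708724e-05, -4.60464768e-04]), 'joint_efforts': array([ 6.96429088e-04, -7.65034175e+01, -4.35292375e+01,  6.52263220e-02,
        3.97646846e-02, -3.85094631e-05]), 'position': array([ 0.25285454, -0.65233632,  0.18016639]), 'orientation': array([ 9.82956435e-01,  1.83838039e-01, -7.86656408e-05, -4.64697320e-04]), 'wrist_force': array([-0.19351543, -0.05768412, -0.09934531]), 'torque': array([-0.03284446,  0.01327508,  0.02329581]), 'width': 0.09117097062422062}
```

View pics/scene0.png

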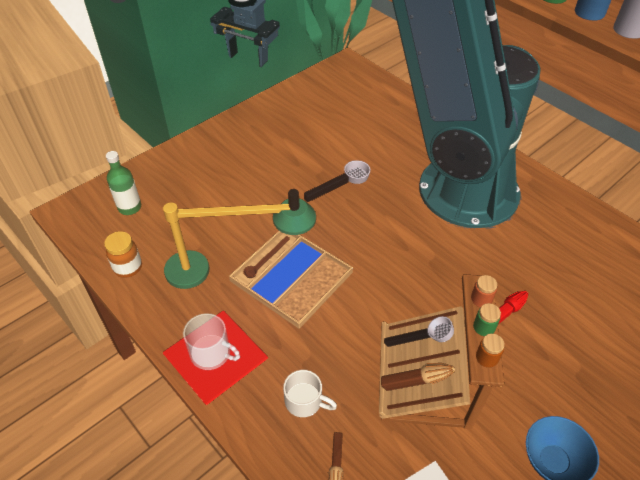

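View pics/top0.png

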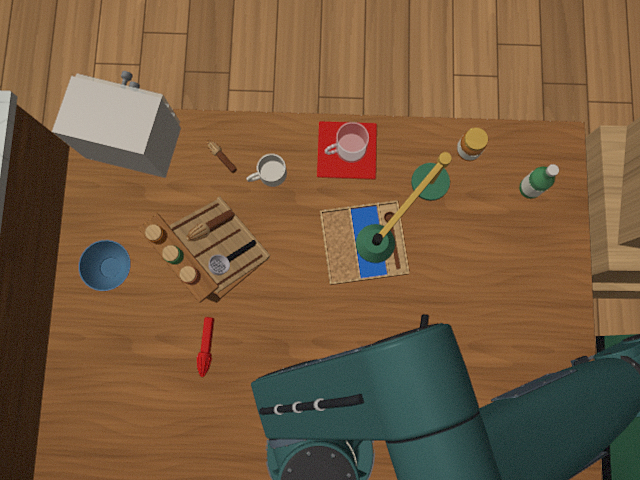

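```bash
cat > h.py <<'E'
import numpy as np,cv2
def cloud(s):
    z=s["z_map"]; v,u=np.mgrid[:480,:640]
    P=np.stack([(u-s["cx"])/s["fx"]*z,(v-s["cy"])/s["fy"]*z,z],-1)
    X=(P-s["t"])@s["R"]; X[z==0]=np.nan
    return X
def load(n): return dict(np.load(n+".npz"))
def proj(s,X):
    c=np.asarray(X)@s["R"].T+s["t"]; return np.stack([c[...,0]/c[...,2]*s["fx"]+s["cx"],c[...,1]/c[...,2]*s["fy"]+s["cy"]],-1)
def ortho(s,x0,x1,y0,y1,zlo,zhi,res):
    "rectified top view by height; image up=+x,left=+y"
E
python3 - <<'E'
from h import *
s=load("top0");X=cloud(s)
for u,v in [(377,239),(445,159),(431,182),(325,210),(398,202),(408,276),(330,284),(339,245),(365,215),(222,198),(269,257),(217,300),(150,215),(272,170),(205,230),(225,218)]:
    print((u,v),X[v,u].round(3))
for n,c in(("top0",(230,245)),("top0",(375,235))):
    s=load(n);im=s["color"][:,:,::-1];u,v=c
    cv2.imwrite(f"pics/crop{u}.png",cv2.resize(im[v-60:v+60,u-80:u+80],None,fx=5,fy=5,interpolation=cv2.INTER_CUBIC))
s=load("scene0");im=s["color"][:,:,::-1]
cv2.imwrite("pics/cropS.png",cv2.resize(im[270:430,340:540],None,fx=4,fy=4,interpolation=cv2.INTER_CUBIC)[:600])
E
```

```text
(377, 239) [ 0.53  -0.124  0.26 ]
(445, 159) [ 0.744 -0.294  0.229]
(431, 182) [ 0.737 -0.291  0.037]
(325, 210) [0.649 0.004 0.028]
(398, 202) [ 0.687 -0.204 -0.01 ]
(408, 276) [ 0.474 -0.233 -0.001]
(330, 284) [ 0.442 -0.016  0.026]
(339, 245) [ 0.554 -0.038  0.007]
(365, 215) [ 0.644 -0.109  0.002]
(222, 198) [ 0.681  0.299 -0.001]
(269, 257) [0.511 0.154 0.034]
(217, 300) [0.389 0.289 0.032]
(150, 215) [ 0.627  0.501 -0.008]
(272, 170) [ 0.769  0.161 -0.003]
(205, 230) [0.564 0.316 0.123]
(225, 218) [0.607 0.273 0.079]
```

View pics/crop230.png

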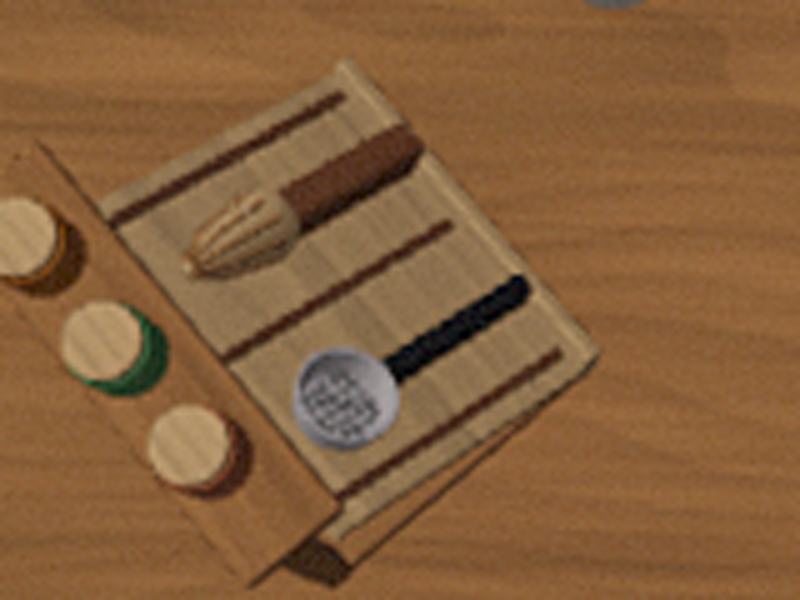

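View pics/crop375.png

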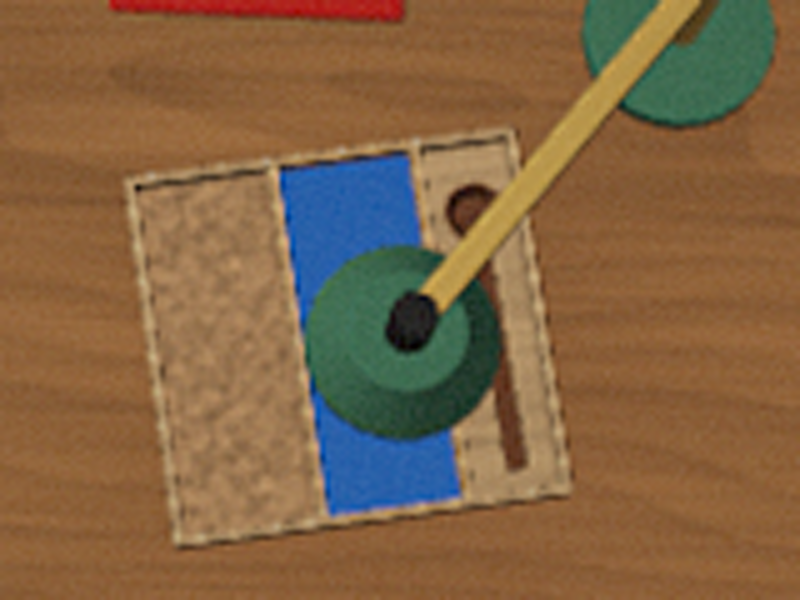

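View pics/cropS.png

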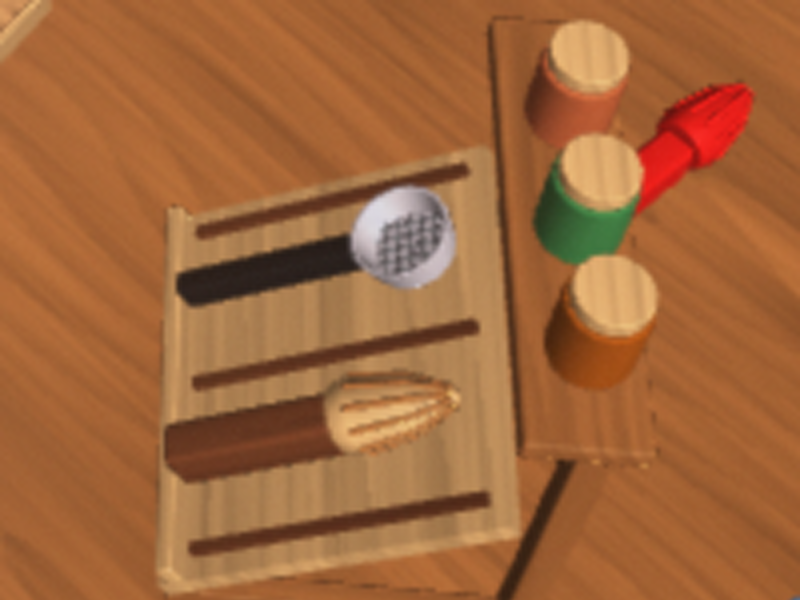

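```bash
cat > fit.py <<'E'
from h import *
from scipy.optimize import least_squares
T=load("top0");S=load("scene0")
def ray(s,uv,z):
    C=-s["R"].T@s["t"]; d=s["R"].T@np.array([(uv[0]-s["cx"])/s["fx"],(uv[1]-s["cy"])/s["fy"],1]); return C+d*(z-C[2])/d[2]
def Rz(a): c,s=np.cos(a),np.sin(a); return np.array([[c,-s,0],[s,c,0],[0,0,1]])
# tray
loc=np.array([[.105,.111,.022],[.105,-.111,.022],[-.105,-.111,.022],[-.105,.111,.022]])
px=np.array([[320.4,211],[398,201],[409,273.6],[330.4,284]])
f=lambda p:(proj(T,loc@Rz(p[2]).T+[p[0],p[1],0])-px).ravel()
r=least_squares(f,[.56,-.11,0]);tray=r.x;print("tray",tray.round(4),r.fun.round(1))
th=np.radians(32);c,sn=np.cos(th),np.sin(th)
def rp(s,y,h): return np.array([-.010+s*c-h*sn,y,.078+s*sn+h*c])
L=np.array([rp(-.095,-.11,.013),rp(-.095,.11,.013)]); U=np.array([rp(.095,.11,0),rp(.095,-.11,0)])
pt=np.array([[219,197],[269.4,255.4]]);ps=np.array([[382.5,415],[383,321.75]]);pu=np.array([[462.5,307],[469,403.8]])
def g(p):
    w=lambda a:a@Rz(p[2]).T+[p[0],p[1],0]
    return np.concatenate([(proj(T,w(L))-pt).ravel(),(proj(S,w(L))-ps).ravel(),(proj(S,w(U))-pu).ravel()])
r=least_squares(g,[.56,.29,2.1]);rest=r.x;print("rest",rest.round(4),r.fun.round(1))
Rs=Rz(rest[2])@np.array([[c,0,-sn],[0,1,0],[sn,0,c]]) # slope frame
O=Rz(rest[2])@[-.010,0,.078]+[rest[0],rest[1],0]
if __name__=="__main__":
  print("O",O.round(4)); print(Rs.round(3))
  for n,s in(("T",T),("S",S)):
    X=cloud(s); Q=(X-O)@Rs; col=s["color"].astype(int)
    on=(abs(Q[...,0])<.092)&(abs(Q[...,1])<.11)&(Q[...,2]<.06)
    b=on&(abs(Q[...,2])<.006);print(n,"board h",np.median(Q[b][:,2]).round(4),b.sum())
    for nm,m in(("strH",on&(Q[...,1]>.02)&(Q[...,1]<.085)&(col.sum(-1)<130)&(Q[...,2]>.008)),("strAll",on&(Q[...,1]>.01)&(Q[...,1]<.09)&(Q[...,2]>.008)),("reamAll",on&(Q[...,1]<-.01)&(Q[...,1]>-.09)&(Q[...,2]>.01)),("reamTopH",on&(Q[...,1]<-.01)&(Q[...,1]>-.09)&(Q[...,2]>.025)&(Q[...,0]<.0))):
        q=Q[m]; print(nm,len(q),"min",np.percentile(q,2,axis=0).round(3),"max",np.percentile(q,98,axis=0).round(3),"fit",np.polyfit(q[:,0],q[:,1],1).round(3))
  Xt=cloud(T);k=(abs(Xt[...,0]-.53)<.03)&(abs(Xt[...,1]+.124)<.03)&(Xt[...,2]>.25);print("knob",np.median(Xt[k],0).round(4),k.sum())
  Xs=cloud(S);k=(abs(Xs[...,0]-.53)<.03)&(abs(Xs[...,1]+.124)<.03)&(Xs[...,2]>.25);print("knobS",np.median(Xs[k],0).round(4),k.sum())
  for X in(Xt,Xs):
    k=(abs(X[...,0]-.744)<.03)&(abs(X[...,1]+.294)<.03)&(X[...,2]>.222);print("hub",np.median(X[k],0).round(4),k.sum())
    k=(abs(X[...,0]-.76)<.08)&(abs(X[...,1]-.165)<.08)&(X[...,2]>.05);print("cup",np.median(X[k],0).round(4),k.sum())
  for y,n in((-.013,"A blue?"),(.068,"B cork?")):
    print(n,(Rz(tray[2])@[0,y,0]+[tray[0],tray[1],0]).round(4))
E
python3 fit.py
```

```text
tray [ 0.5626 -0.1082  0.1611] [-0.3 -0.5  0.1 -0.5  0.6  0.4 -0.4  0.5]
rest [0.5335 0.3009 2.3065] [-0.7 -2.1 -0.7 -1.  -3.1 -1.1 -0.4  0.6  2.1 -0.7  2.3 -1.7]
O [0.5402 0.2935 0.078 ]
[[-0.569 -0.741  0.356]
 [ 0.629 -0.671 -0.393]
 [ 0.53   0.     0.848]]
T board h 0.0013 2748
strH 161 min [-0.083  0.054  0.015] max [0.015 0.067 0.029] fit [0.014 0.061]
strAll 487 min [-0.09   0.018  0.008] max [0.072 0.086 0.028] fit [0.02  0.058]
reamAll 647 min [-0.09  -0.087  0.01 ] max [ 0.069 -0.021  0.043] fit [ 0.035 -0.04 ]
reamTopH 223 min [-0.081 -0.052  0.025] max [-0.003 -0.029  0.037] fit [ 0.01 -0.04]
S board h 0.0031 4455
strH 332 min [-0.08   0.047  0.01 ] max [0.013 0.06  0.027] fit [0.002 0.052]
strAll 898 min [-0.09   0.019  0.008] max [0.071 0.082 0.027] fit [0.054 0.054]
reamAll 1255 min [-0.09  -0.076  0.011] max [ 0.068 -0.03   0.043] fit [ 0.014 -0.052]
reamTopH 432 min [-0.083 -0.059  0.026] max [-0.002 -0.036  0.037] fit [ 0.005 -0.048]
knob [ 0.5322 -0.1258  0.2598] 81
knobS [ 0.5391 -0.1214  0.2604] 100
hub [ 0.7443 -0.2932  0.2306] 135
cup [0.7534 0.1626 0.056 ] 183
hub [ 0.7517 -0.2871  0.2318] 168
cup [0.7561 0.1672 0.0577] 386
A blue? [ 0.5646 -0.1211  0.    ]
B cork? [ 0.5517 -0.0411  0.    ]
```

>>> send_rows(claw=[91,91,91,91,91,91,91,91,91,91,91,91], xyz=[[0,0,50],[0,0,50],[0,20,30],[20,42,0],[20,42,0],[20,42,0],[20,42,0],[20,42,0],[20,42,0],[20,42,0],[20,42,0],[20,42,0]], angular=[[0,0,0],[0,0,0],[0,0,0],[0,0,-0.12],[0,0,-0.12],[0,0,-0.12],[0,0,-0.12],[0,0,-0.12],[0,0,-0.12],[0,0,-0.12],[0,0,-0.12],[0,0,-0.1]])

```text
time: 1.3
position: [0.4327, -0.2403, 0.311]
orientation: [0.933, -0.361, 0.002, -0.003]
wrist_force: [0.1, -0.8, -0.4]
width: 0.091
```

```bash
cat >> h.py <<'E'
from scipy.spatial.transform import Rotation as Rot
def st():
    from cell import manip
    s=manip.sense(); R=Rot.from_quat(s["orientation"]).as_matrix()
    print("t",round(s["time"],2),"p",s["position"].round(4),"z",R[:,2].round(3),"yang",round(float(np.arctan2(R[1,1],R[0,1])),3),"ywz",R[2,1].round(3),"w",round(s["width"],4),"F",s["wrist_force"].round(1),"q",s["q"].round(3))
    return s,R
E
python3 -c "
from h import *
st()"
```

```text
t 1.3 p [ 0.4327 -0.2403  0.311 ] z [ 0.005  0.003 -1.   ] yang -2.309 ywz -0.006 w 0.091 F [ 0.1 -0.8 -0.4] q [-0.557 -0.102  2.036  0.006  1.206  1.75 ]
```

>>> send_rows(claw=[91,91,91,91], xyz=[[32,36,0],[32,36,0],[32,36,0],[5,5,0]], angular=[[0,0,0.02],[0,0,0.02],[0,0,0.02],[0,0,0]])

```text
time: 1.7
position: [0.5368, -0.1178, 0.3111]
orientation: [0.943, -0.332, 0.002, -0.003]
wrist_force: [-0.3, 0.9, 1.5]
width: 0.0909
```

```bash
cat > snap.py <<'E'
import sys
from h import *
from cell import manip
# snap.py cam tag u v halfw
s=manip.snapshot(sys.argv[1]);np.savez(sys.argv[2]+".npz",**s)
im=s["color"][:,:,::-1]
if len(sys.argv)>3:
    u,v,w=map(int,sys.argv[3:6]);h=w*3//4
    im=im[max(0,v-h):v+h,max(0,u-w):u+w];f=600/im.shape[0];f=min(f,800/im.shape[1]);im=cv2.resize(im,None,fx=f,fy=f,interpolation=cv2.INTER_CUBIC)
cv2.imwrite(f"pics/{sys.argv[2]}.png",im);st()
E
python3 snap.py scene s1 290 200 80
```

```text
t 1.75 p [ 0.5363 -0.1186  0.3109] z [ 0.005  0.004 -1.   ] yang -2.249 ywz -0.006 w 0.091 F [-0.9  0.5 -1.1] q [-0.263 -0.002  1.941  0.005  1.199  1.984]
```

View pics/s1.png

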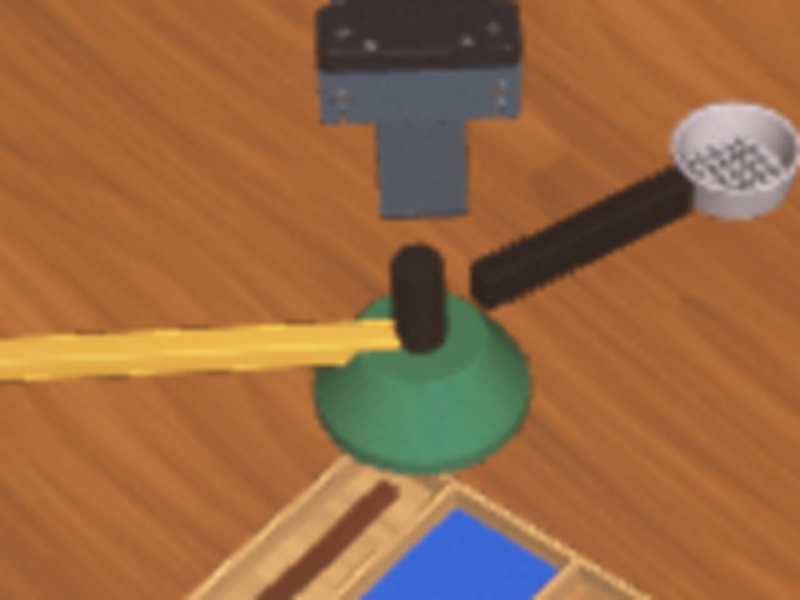

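>>> send_rows(claw=[91,91,91,20,20,20,20,20], xyz=[[0,-4,-45],[0,0,-32],[0,0,-4],[0,0,0],[0,0,0],[0,0,0],[0,0,0],[0,0,0]], angular=[[0,0,0],[0,0,0],[0,0,0],[0,0,0],[0,0,0],[0,0,0],[0,0,0],[0,0,0]], squeeze=40)

```text
time: 2.55
position: [0.5366, -0.126, 0.2335]
orientation: [0.943, -0.333, 0.005, -0.002]
wrist_force: [-0.2, 1.0, 0.3]
width: 0.0539
```

```bash
python3 -c "
from h import *
st()"
```

```text
t 2.55 p [ 0.5366 -0.126   0.2335] z [ 0.011  0.001 -1.   ] yang -2.251 ywz -0.008 w 0.0539 F [-0.2  1.   0.3] q [-0.275  0.075  2.008  0.005  1.049  1.973]
```

>>> send_rows(claw=[15,15,15,15,15,15], xyz=[[0,0,0],[0,0,0],[0,0,0],[0,0,0],[0,0,0],[0,0,0]], angular=[[0,0,0],[0,0,0],[0,0,0],[0,0,0],[0,0,0],[0,0,0]])

```text
time: 3.15
position: [0.537, -0.126, 0.2345]
orientation: [0.943, -0.333, 0.006, -0.003]
wrist_force: [0.2, 0.3, 0.3]
width: 0.015
```

```bash
python3 -c "
from h import *
st()
H=np.array([.748,-.290]);K=np.array([.5366,-.126]);d=K-H;print(np.hypot(*d),np.arctan2(d[1],d[0]))
H=K-d*.272/np.hypot(*d)
a0=np.arctan2(d[1],d[0])
pts=[H+.272*np.array([np.cos(a),np.sin(a)]) for a in a0+np.linspace(0,.94,13)]
print((np.diff(pts,axis=0)*1000).round(1).tolist(),pts[-1])
"
```

```text
t 3.15 p [ 0.537  -0.126   0.2345] z [ 0.012  0.001 -1.   ] yang -2.25 ywz -0.008 w 0.015 F [0.2 0.3 0.3] q [-0.275  0.074  2.007  0.005  1.049  1.973]
0.26755552694721146 2.481795140686974
[[-12.4, -17.3], [-11.0, -18.2], [-9.5, -19.0], [-8.0, -19.7], [-6.4, -20.3], [-4.8, -20.7], [-3.2, -21.1], [-1.5, -21.2], [0.1, -21.3], [1.8, -21.2], [3.5, -21.0], [5.1, -20.7]] [ 0.4901198  -0.36794594]
```

```bash
python3 snap.py scene s2 290 200 80;python3 snap.py top t2 375 235 80
```

```text
t 3.2 p [ 0.537  -0.126   0.2344] z [ 0.012  0.001 -1.   ] yang -2.25 ywz -0.008 w 0.0148 F [-0.3 -1.   0.2] q [-0.275  0.074  2.007  0.005  1.049  1.973]
t 3.25 p [ 0.537  -0.126   0.2345] z [ 0.012  0.001 -1.   ] yang -2.25 ywz -0.008 w 0.0149 F [ 1.  -0.3  0.1] q [-0.275  0.074  2.007  0.005  1.049  1.973]
```

View pics/s2.png

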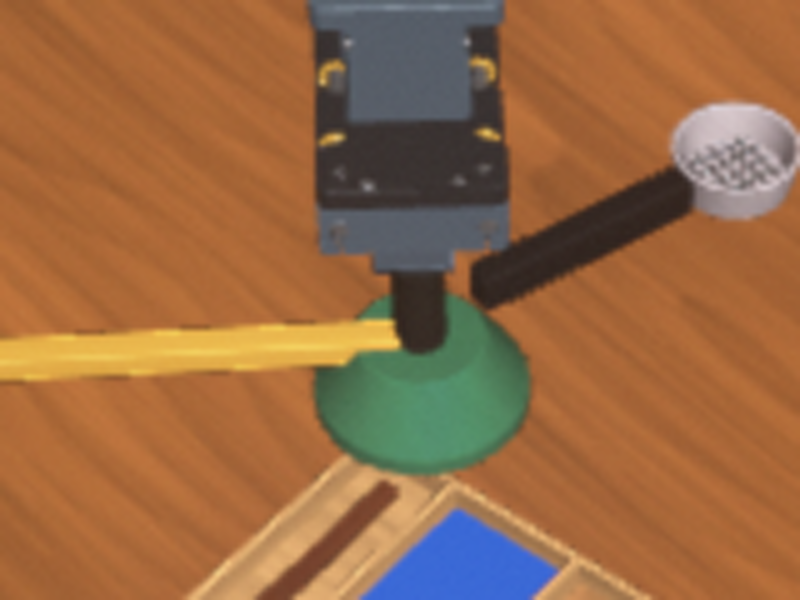

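View pics/t2.png

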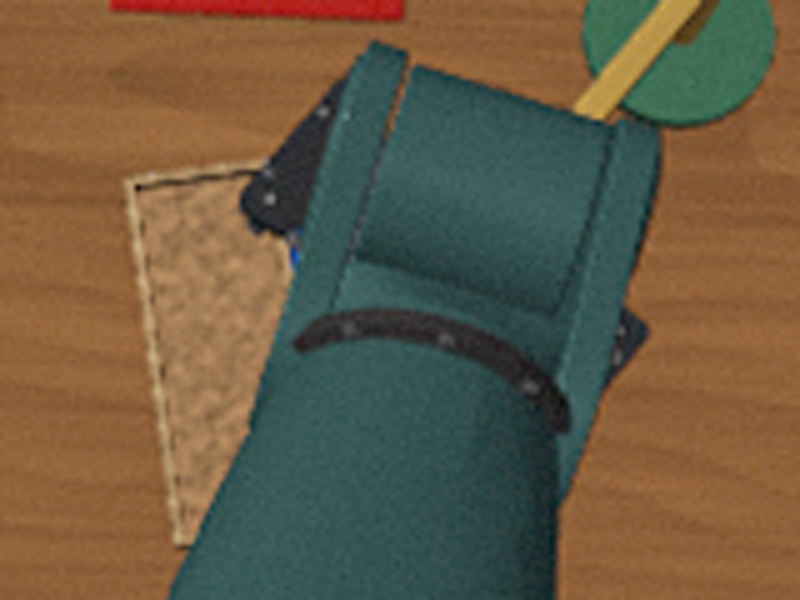

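```bash
python3 - <<'E'
from h import *
s=load("s2");X=cloud(s)
for v in range(170,220,2):
    u=294
    print(v,X[v,u].round(3),s["color"][v,u])
c=proj(s,np.array([[.537,-.126,.2345],[.537,-.126,.262]]));print(c)
E
```

```text
170 [ 0.577 -0.069  0.391] [60 52 50]
172 [ 0.578 -0.068  0.388] [58 50 49]
174 [ 0.582 -0.064  0.387] [59 52 51]
176 [ 0.588 -0.057  0.391] [60 52 50]
178 [ 0.59  -0.054  0.388] [59 50 50]
180 [ 0.589 -0.056  0.381] [60 51 52]
182 [ 0.59  -0.054  0.378] [ 88  92 102]
184 [ 0.584 -0.061  0.363] [ 90  95 104]
186 [ 0.586 -0.06   0.36 ] [ 88  94 104]
188 [ 0.585 -0.061  0.353] [ 89  94 104]
190 [ 0.586 -0.06   0.349] [ 88  92 102]
192 [ 0.545 -0.111  0.277] [ 87  91 100]
194 [ 0.543 -0.114  0.267] [65 61 62]
196 [ 0.542 -0.114  0.261] [55 44 37]
198 [ 0.543 -0.114  0.254] [54 44 36]
200 [ 0.543 -0.114  0.249] [55 44 36]
202 [ 0.544 -0.114  0.243] [55 44 38]
204 [ 0.542 -0.116  0.234] [56 44 37]
206 [ 0.542 -0.116  0.228] [56 44 37]
208 [ 0.544 -0.114  0.224] [53 42 35]
210 [ 0.542 -0.117  0.214] [60 64 49]
212 [ 0.546 -0.113  0.213] [ 77 125  87]
214 [ 0.55  -0.107  0.214] [ 79 126  90]
216 [ 0.554 -0.103  0.214] [ 81 133  97]
218 [ 0.557 -0.099  0.213] [ 80 141 106]
[[292.76212088 200.25121794]
 [292.39814118 191.51684785]]
```

```bash
python3 - <<'E'
from h import *
s=load("s2")
j=np.array([.63,.777,0])
print("closed back tip",proj(s,np.array([.537,-.126,.2345])+j*.021), "if z .262",proj(s,np.array([.537,-.126,.262])+j*.021))
print("open s1 back tip",proj(s,np.array([.5363,-.1186,.311])+j*.059))
# observed s1 tip v = 140+215/5
for n in("s1","s2"):
    s=load(n);X=cloud(s)
    for v in range(176,196,2): print(n,v,[X[v,u].round(3).tolist() for u in(288,294,300)])
E
```

```text
closed back tip [293.04229931 207.13699946] if z .262 [292.6791223  198.42452921]
open s1 back tip [295.13366345 196.87280686]
s1 176 [[0.581, -0.084, 0.367], [0.574, -0.074, 0.37], [0.564, -0.067, 0.368]]
s1 178 [[0.581, -0.083, 0.362], [0.572, -0.077, 0.361], [0.563, -0.068, 0.361]]
s1 180 [[0.583, -0.082, 0.358], [0.572, -0.076, 0.356], [0.566, -0.065, 0.36]]
s1 182 [[0.581, -0.084, 0.351], [0.57, -0.078, 0.347], [0.563, -0.069, 0.349]]
s1 184 [[0.363, -0.359, -0.0], [0.35, -0.349, -0.002], [0.334, -0.341, -0.006]]
s1 186 [[0.368, -0.354, -0.001], [0.354, -0.343, -0.003], [0.34, -0.334, -0.004]]
s1 188 [[0.376, -0.344, 0.004], [0.361, -0.336, -0.001], [0.349, -0.324, 0.001]]
s1 190 [[0.377, -0.342, -0.002], [0.531, -0.127, 0.262], [0.351, -0.321, -0.004]]
s1 192 [[0.547, -0.129, 0.265], [0.534, -0.124, 0.26], [0.357, -0.314, -0.003]]
s1 194 [[0.548, -0.128, 0.261], [0.539, -0.118, 0.262], [0.364, -0.306, 0.0]]
s2 176 [[0.594, -0.067, 0.387], [0.588, -0.057, 0.391], [0.578, -0.05, 0.389]]
s2 178 [[0.6, -0.06, 0.39], [0.59, -0.054, 0.388], [0.579, -0.049, 0.385]]
s2 180 [[0.599, -0.062, 0.383], [0.589, -0.056, 0.381], [0.579, -0.049, 0.38]]
s2 182 [[0.598, -0.064, 0.376], [0.59, -0.054, 0.378], [0.579, -0.049, 0.375]]
s2 184 [[0.593, -0.07, 0.363], [0.584, -0.061, 0.363], [0.576, -0.053, 0.365]]
s2 186 [[0.593, -0.07, 0.358], [0.586, -0.06, 0.36], [0.575, -0.055, 0.357]]
s2 188 [[0.594, -0.069, 0.353], [0.585, -0.061, 0.353], [0.576, -0.054, 0.352]]
s2 190 [[0.594, -0.069, 0.348], [0.586, -0.06, 0.349], [0.535, -0.102, 0.283]]
s2 192 [[0.556, -0.117, 0.28], [0.545, -0.111, 0.277], [0.535, -0.103, 0.276]]
s2 194 [[0.557, -0.117, 0.275], [0.543, -0.114, 0.267], [0.366, -0.304, 0.003]]
```

The picture shows the finger tips (about row 194 in the full image) still above the knob top. They are roughly 37 mm higher than the reported TCP. I'll reopen and go lower.

>>> send_rows(claw=[70,70,70,70,70,70,70,70,70,70,70], xyz=[[0,0,3],[0,0,0],[0,0,0],[0,0,0],[0,0,0],[0,0,0],[0,0,0],[0,0,0],[0,0,-15],[0,0,-15],[0,0,-10]], angular=[[0,0,0],[0,0,0],[0,0,0],[0,0,0],[0,0,0],[0,0,0],[0,0,0],[0,0,0],[0,0,0],[0,0,0],[0,0,0]])

```text
time: 4.35
position: [0.5373, -0.1261, 0.1955]
orientation: [0.943, -0.333, 0.006, -0.003]
wrist_force: [-0.1, 0.4, 0.3]
width: 0.07
```

```bash
python3 snap.py scene s3 290 200 80;python3 - <<'E'
from h import *
s=load("s3");X=cloud(s)
for v in range(184,214,2): print(v,[X[v,u].round(3).tolist() for u in(288,294,300)])
E
```

```text
t 4.4 p [ 0.5365 -0.1258  0.194 ] z [ 0.012  0.001 -1.   ] yang -2.25 ywz -0.008 w 0.0701 F [-1.3  0.8 -2.8] q [-0.275  0.122  2.035  0.005  0.973  1.973]
184 [[0.585, -0.08, 0.351], [0.577, -0.07, 0.352], [0.567, -0.064, 0.35]]
186 [[0.588, -0.076, 0.349], [0.579, -0.068, 0.349], [0.573, -0.057, 0.354]]
188 [[0.593, -0.071, 0.351], [0.583, -0.063, 0.35], [0.573, -0.057, 0.348]]
190 [[0.596, -0.066, 0.351], [0.588, -0.058, 0.351], [0.577, -0.052, 0.349]]
192 [[0.6, -0.063, 0.351], [0.59, -0.056, 0.349], [0.581, -0.048, 0.349]]
194 [[0.599, -0.064, 0.344], [0.591, -0.055, 0.344], [0.58, -0.05, 0.341]]
196 [[0.597, -0.067, 0.334], [0.59, -0.056, 0.338], [0.579, -0.05, 0.335]]
198 [[0.594, -0.071, 0.323], [0.585, -0.062, 0.324], [0.574, -0.056, 0.321]]
200 [[0.595, -0.07, 0.318], [0.584, -0.064, 0.316], [0.576, -0.054, 0.318]]
202 [[0.595, -0.071, 0.312], [0.584, -0.064, 0.31], [0.577, -0.053, 0.313]]
204 [[0.575, -0.096, 0.273], [0.566, -0.086, 0.274], [0.556, -0.078, 0.273]]
206 [[0.576, -0.095, 0.268], [0.565, -0.088, 0.266], [0.555, -0.08, 0.265]]
208 [[0.575, -0.097, 0.259], [0.564, -0.089, 0.258], [0.554, -0.082, 0.257]]
210 [[0.573, -0.1, 0.25], [0.562, -0.093, 0.247], [0.555, -0.081, 0.251]]
212 [[0.575, -0.097, 0.247], [0.564, -0.09, 0.244], [0.555, -0.081, 0.245]]
```

View pics/s3.png

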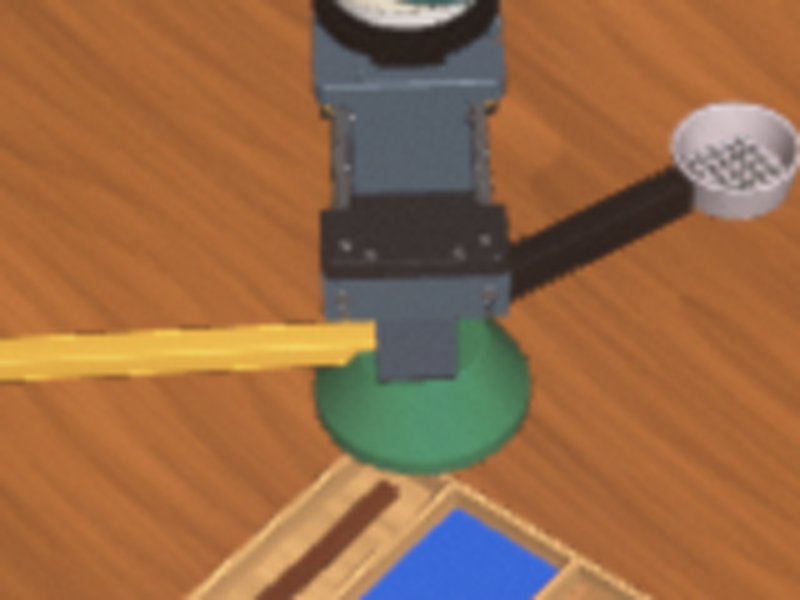

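Front finger tip is now at about row 216 (z about 0.232) and in front of the knob, so it overlaps the knob by about 30 mm. Closing.

>>> send_rows(claw=[15,15,15,15,15,15,15,15], xyz=[[0,0,0],[0,0,0],[0,0,0],[0,0,0],[0,0,0],[0,0,0],[0,0,0],[0,0,0]], angular=[[0,0,0],[0,0,0],[0,0,0],[0,0,0],[0,0,0],[0,0,0],[0,0,0],[0,0,0]])

```text
time: 5.2
position: [0.5365, -0.1258, 0.1937]
orientation: [0.943, -0.333, 0.005, -0.002]
wrist_force: [1.3, 0.5, -1.9]
width: 0.0232
```

>>> send_rows(claw=[15,15,15,15,15,15], xyz=[[-12,-17,0],[-11,-18,0],[-9.5,-19,0],[-8,-20,0],[-6.5,-20,0],[-5,-21,0]], angular=[[0,0,0.078],[0,0,0.078],[0,0,0.078],[0,0,0.078],[0,0,0.078],[0,0,0.078]])

```text
time: 5.8
position: [0.4837, -0.2426, 0.1938]
orientation: [0.995, -0.096, 0.006, -0.004]
wrist_force: [13.3, -1.3, -12.4]
width: 0.0233
```

```bash
python3 -c "
from h import *
s,R=st()
H=np.array([.751,-.292])
d=s['position'][:2]-H;a0=np.arctan2(d[1],d[0]);print(np.hypot(*d),a0)
pts=[H+.272*np.array([np.cos(a),np.sin(a)]) for a in np.linspace(a0,3.42,8)]
print((np.diff(pts,axis=0)*1000).round(1).tolist(),pts[-1])
"
```

```text
t 5.8 p [ 0.4837 -0.2426  0.1938] z [ 0.012  0.006 -1.   ] yang -1.763 ywz -0.008 w 0.0233 F [ 13.3  -1.3 -12.4] q [-0.514  0.108  2.052  0.013  0.974  1.242]
0.2717941137284248 2.9588933868111154
[[-2.7, -17.7], [-1.5, -17.9], [-0.3, -17.9], [0.9, -17.9], [2.0, -17.8], [3.2, -17.6], [4.4, -17.4]] [ 0.48947353 -0.36675231]
```

>>> send_rows(claw=[15,15,15,15,15,15,15,15], xyz=[[-2,-18,0],[-1,-18,0],[0,-18,0],[1,-18,0],[2,-18,0],[3,-18,0],[4,-15,0],[0,0,0]], angular=[[0,0,0.066],[0,0,0.066],[0,0,0.066],[0,0,0.066],[0,0,0.066],[0,0,0.066],[0,0,0.066],[0,0,0]])

```text
time: 6.6
position: [0.4914, -0.3723, 0.1937]
orientation: [0.99, 0.144, 0.007, -0.004]
wrist_force: [1.2, 0.4, 0.7]
width: 0.0231
```

```bash
python3 -c "
from h import *
st()"
```

```text
t 6.6 p [ 0.4914 -0.3723  0.1937] z [ 0.012  0.011 -1.   ] yang -1.283 ywz -0.007 w 0.0231 F [1.2 0.4 0.7] q [-0.694  0.233  1.902  0.018  1.004  0.579]
```

Release, then lift straight up, clear of the knob.

>>> send_rows(claw=[91,91,91,91,91,91,91,91,91], xyz=[[0,0,0],[0,0,0],[0,0,0],[0,0,0],[0,0,20],[0,0,45],[0,0,45],[0,40,15],[0,48,0]], angular=[[0,0,0],[0,0,0],[0,0,0],[0,0,0],[0,0,0],[0,0,0],[0,0,0],[0,0,0],[0,0,0]])

```text
time: 7.5
position: [0.4891, -0.2814, 0.3224]
orientation: [0.99, 0.139, 0.005, -0.006]
wrist_force: [1.1, 1.1, -0.5]
width: 0.0902
```

```bash
python3 snap.py scene s4; python3 snap.py top t4
```

```text
t 7.55 p [ 0.4886 -0.2758  0.3218] z [ 0.009  0.015 -1.   ] yang -1.29 ywz -0.012 w 0.091 F [3.2 0.4 1.3] q [-0.565  0.013  1.906  0.019  1.223  0.719]
t 7.6 p [ 0.4886 -0.2779  0.3211] z [ 0.008  0.015 -1.   ] yang -1.287 ywz -0.012 w 0.0906 F [ 0.5 -0.7 -0.2] q [-0.568  0.016  1.905  0.018  1.223  0.714]
```

View pics/s4.png

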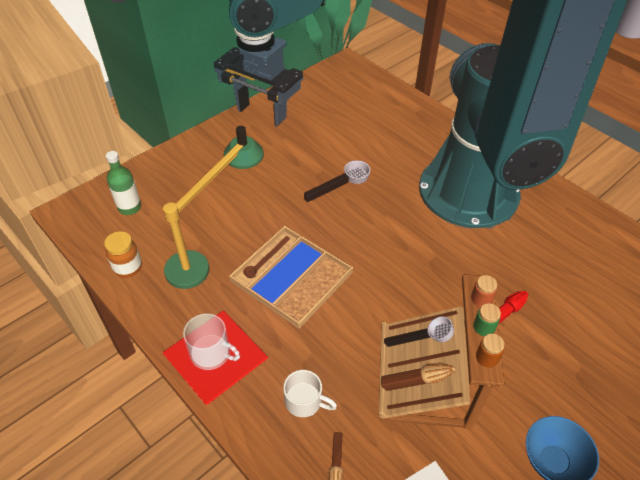

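View pics/t4.png

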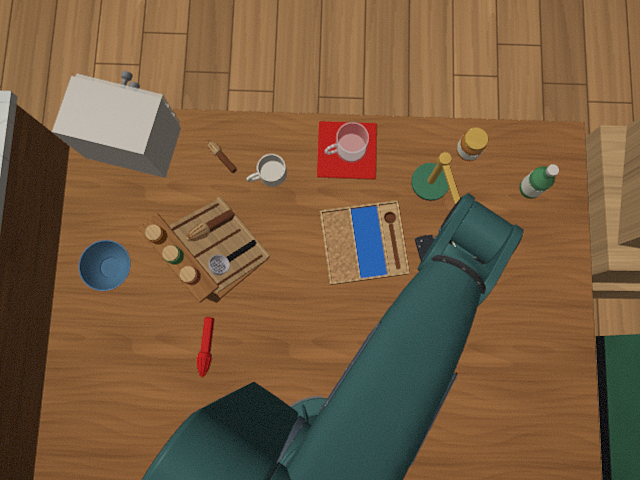

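```bash
python3 - <<'E'
from h import *
for n,b in(("s4",(225,220,135,110)),("s4",(375,295,100,130))):
    im=load(n)["color"][:,:,::-1];u,v,w,h=b;f=5 if h<120 else 4.6
    cv2.imwrite(f"pics/c_{u}.png",cv2.resize(im[v:v+h,u:u+w],None,fx=f,fy=f,interpolation=cv2.INTER_CUBIC))
E
```

```text
(no output)
```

View pics/c_225.png

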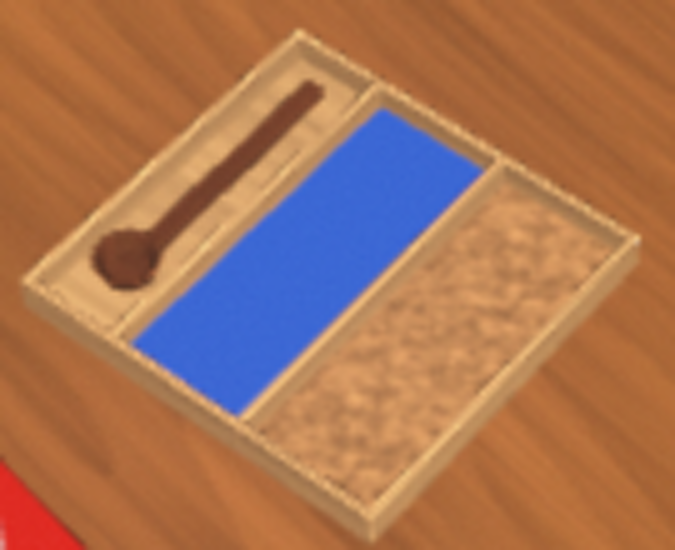

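View pics/c_375.png

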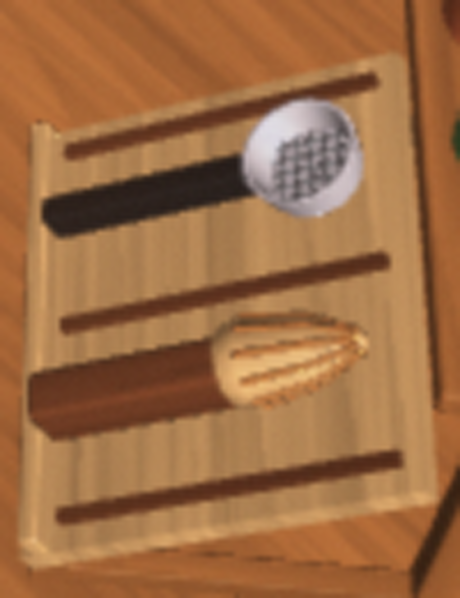

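```bash
cat > fit2.py <<'E'
from h import *
from scipy.optimize import least_squares
T=load("top0");S=load("s4")
def Rz(a): c,s=np.cos(a),np.sin(a); return np.array([[c,-s,0],[s,c,0],[0,0,1]])
loc=np.array([[.105,.111,.022],[.105,-.111,.022],[-.105,-.111,.022],[-.105,.111,.022]])
pT=np.array([[320.4,211],[398,201],[409,273.6],[330.4,284]])
pS=np.array([[299.4,323],[229.6,276.6],[284.4,226.4],[353,268]])
fT=lambda p:(proj(T,loc@Rz(p[2]).T+[p[0],p[1],0])-pT).ravel()
fS=lambda p:(proj(S,loc@Rz(p[2]).T+[p[0],p[1],0])-pS).ravel()
for nm,f in(("T",fT),("S",fS),("both",lambda p:np.r_[fT(p),fS(p)])):
    r=least_squares(f,[.56,-.11,.16]);tray=r.x;print("tray",nm,tray.round(4),abs(r.fun).max().round(1))
th=np.radians(32);c,sn=np.cos(th),np.sin(th)
def rp(s,y,h): return np.array([-.010+s*c-h*sn,y,.078+s*sn+h*c])
rt=np.array([[112,222],[345,97],[225,360],[452,226],[340,495],[562,353]])/5+[150,185]
rs=np.array([[400,460],[62,517],[385,262],[65,325],[375,80],[70,152]])/4.6+[375,295]
def model(p): 
    A=np.array([rp(s,y,.004) for y in(-.095,0,.095) for s in(p[3],p[4])])
    return A@Rz(p[2]).T+[p[0],p[1],0]
gT=lambda p:(proj(T,model(p))-rt)[1::2].ravel()   # upper ends hidden by ledge in top view
def gTl(p): # use lower ends + direction residual of upper
    d=(proj(T,model(p))-rt); m=proj(T,model(p)); out=[]
    for i in(0,2,4):
        t=m[i]-m[i+1];t/=np.hypot(*t);out.append(t[0]*d[i][1]-t[1]*d[i][0])
    return np.r_[d[1::2].ravel(),out]
gS=lambda p:(proj(S,model(p))-rs).ravel()
for nm,f in(("S",gS),("both",lambda p:np.r_[gTl(p),gS(p)])):
    r=least_squares(f,[.53,.3,2.3,.08,-.08]);rest=r.x;print("rest",nm,rest.round(4),r.fun.round(1))
Rs=Rz(rest[2])@np.array([[c,0,-sn],[0,1,0],[sn,0,c]])
O=Rz(rest[2])@[-.010,0,.078]+[rest[0],rest[1],0]
E
cat > ut.py <<'E'
from fit2 import *
print("O",O.round(4));print(Rs.round(3))
for n,s in(("T",T),("S",S)):
    X=cloud(s);Q=(X-O)@Rs;col=s["color"].astype(int)
    on=(abs(Q[...,0])<.092)&(abs(Q[...,1])<.09)
    b=on&(abs(Q[...,2])<.006);print(n,"board h",np.median(Q[b][:,2]).round(4))
    for nm,m in(("strTop",on&(Q[...,1]>.02)&(col.sum(-1)<130)&(Q[...,2]>.015)),("reamTop",on&(Q[...,1]<-.01)&(Q[...,2]>.025)&(Q[...,0]<.0)),("reamCone",on&(Q[...,1]<-.01)&(Q[...,2]>.02)&(Q[...,0]>.02)),("bask",on&(Q[...,1]>.01)&(Q[...,2]>.01)&(Q[...,0]>.03))):
        q=Q[m];print(nm,len(q),np.percentile(q,2,axis=0).round(3),np.percentile(q,98,axis=0).round(3),"fit",np.polyfit(q[:,0],q[:,1],1).round(3))
E
python3 ut.py
```

```text
tray T [ 0.5626 -0.1082  0.1611] 0.6
tray S [ 0.5688 -0.1028  0.1681] 1.4
tray both [ 0.5656 -0.1059  0.1647] 2.1
rest S [ 0.5392  0.2965  2.3084  0.0854 -0.0718] [-0.3 -0.  -0.1  0.1  0.3 -0.3  0.2  0.2  0.   0.  -0.1  0. ]
rest both [ 0.5231  0.3056  2.3057  0.0672 -0.0926] [-0.7  0.1 -0.6 -0.2 -0.8  0.3 -0.3  0.  -0.4 -0.5 -0.4 -0.7 -0.4  0.3
 -0.3 -0.3  0.2  0.2  0.4 -0.4  0.3]
O [0.5298 0.2982 0.078 ]
[[-0.569 -0.742  0.355]
 [ 0.629 -0.67  -0.393]
 [ 0.53   0.     0.848]]
T board h 0.004
strTop 159 [-0.088  0.049  0.02 ] [0.006 0.062 0.034] fit [0.014 0.057]
reamTop 270 [-0.09  -0.057  0.027] [-0.003 -0.033  0.042] fit [ 0.019 -0.043]
reamCone 203 [ 0.021 -0.061  0.023] [ 0.063 -0.029  0.048] fit [-0.038 -0.042]
bask 191 [0.031 0.013 0.01 ] [0.069 0.087 0.033] fit [-0.031  0.054]
S board h 0.0049
strTop 323 [-0.088  0.042  0.016] [0.005 0.055 0.033] fit [0.003 0.047]
reamTop 522 [-0.089 -0.064  0.026] [-0.004 -0.041  0.043] fit [ 0.002 -0.054]
reamCone 357 [ 0.021 -0.068  0.023] [ 0.062 -0.037  0.048] fit [ 0.129 -0.06 ]
bask 480 [0.031 0.013 0.01 ] [0.079 0.089 0.031] fit [0.036 0.05 ]
```

```bash
python3 - <<'E'
from h import *
T=load("t4");S=load("s4")
for nm,s in(("T",T),("S",S)):
    X=cloud(s);c=s["color"].astype(int)
    blue=(c[...,2]>150)&(c[...,0]<100)&(X[...,1]<0)
    print(nm,"blue",np.nanmean(X[blue],0).round(4),blue.sum(),np.arctan2(*0*np.ones(2)) )
    q=X[blue];q=q[~np.isnan(q[:,0])];r=cv2.minAreaRect((q[:,:2]*1000).astype(np.float32));print(r)
    red=(c[...,0]>180)&(c[...,1]<60)&(c[...,2]<60);
    q=X[red&(X[...,1]>-.2)&(X[...,0]>.65)];print("trivet",cv2.minAreaRect((q[:,:2]*1000).astype(np.float32)),np.nanmedian(q[:,2]))
    q=X[red&(X[...,0]<.45)];print("redreamer",np.nanmean(q,0).round(4))
    h=(X[...,2]>.225)&(abs(X[...,0]-.745)<.04)&(abs(X[...,1]+.29)<.04);print("hub",X[h].mean(0).round(4))
    m=(abs(X[...,2])<.01)&(X[...,0]>0)&(X[...,0]<1);print("tablez",np.nanmedian(X[m][:,2]).round(4))
    k=(X[...,2]>.255)&(abs(X[...,0]-.49)<.03)&(abs(X[...,1]+.37)<.04);print("knob",X[k].mean(0).round(4) if k.any() else None)
E
```

```text
T blue [ 0.5668 -0.1205  0.0054] 1759 0.0
((568.7518310546875, -120.37074279785156), (197.2224578857422, 73.59318542480469), 9.577363967895508)
trivet ((837.467041015625, -50.639564514160156), (162.4768829345703, 163.3976287841797), 89.91095733642578) 0.006143930248329887
redreamer [0.2783 0.3202 0.0293]
hub [ 0.7446 -0.2938  0.2308]
tablez -0.0012
knob [ 0.4785 -0.3426  0.6064]
S blue [ 0.5712 -0.1216  0.0068] 1628 0.0
((567.6025390625, -123.17987823486328), (195.12966918945312, 69.92806243896484), 9.277801513671875)
trivet ((839.9088134765625, -51.933692932128906), (174.12081909179688, 169.6407470703125), 89.80572509765625) 0.007860613866808953
redreamer [0.2492 0.324  0.0298]
hub [ 0.7517 -0.2896  0.2318]
tablez -0.0001
knob [ 0.4962 -0.352   0.4233]
```

```bash
cat > plan.py <<'E'
from h import *
OFF=.038
c,s_=np.cos(np.radians(32)),np.sin(np.radians(32))
yaw=2.3065
xr=np.array([np.cos(yaw),np.sin(yaw),0]);yr=np.array([-xr[1],xr[0],0]);up=np.array([0,0,1.])
n=-s_*xr+c*up; sx=c*xr+s_*up
O1=np.array([.5402,.2935,.078])+.002*n
Rg=np.stack([np.cross(-yr,-n),-yr,-n],1)   # grasp orientation
def slope(s,y,h): return O1+s*sx+y*yr+h*n
def rows(p,R,tipT,RT,nmax=.045,off=None):
    off=OFF if off is None else off
    T=tipT+off*RT[:,2]; d=(T-p)*1000; rv=Rot.from_matrix(RT@R.T).as_rotvec()
    k=int(max(np.ceil(np.linalg.norm(d)/1000/nmax),np.ceil(np.linalg.norm(rv)/.13),1))
    print("target rep",T.round(4),"dist",d.round(1),"rv",rv.round(3),"rows",k,"per",(d/k).round(1).tolist(),(rv/k).round(3).tolist())
    return T
E
python3 - <<'E'
from plan import *
s,R=st()
print(Rg.round(3),slope(-.008,-.044,.1),slope(-.008,-.044,.005))
rows(s["position"],R,slope(-.008,-.044,.12),Rg)
E
```

```text
t 7.6 p [ 0.4886 -0.2779  0.3211] z [ 0.008  0.015 -1.   ] yang -1.287 ywz -0.012 w 0.0906 F [ 0.5 -0.7 -0.2] q [-0.568  0.016  1.905  0.018  1.223  0.714]
[[-0.569  0.741 -0.356]
 [ 0.629  0.671  0.393]
 [ 0.53  -0.    -0.848]] [0.61364747 0.27792739 0.16026155] [0.57986228 0.31524911 0.07969698]
target rep [0.6072 0.285  0.145 ] dist [ 118.7  562.9 -176.1] rv [ 0.621 -0.19   1.961] rows 16 per [7.4, 35.2, -11.0] [0.039, -0.012, 0.123]
```

>>> send_rows(claw=[64,64,64,64,64,64,64,64,64,64,64,64], xyz=[[8,37,0],[8,37,0],[8,37,0],[8,37,0],[8,37,0],[8,37,0],[8,37,0],[8,37,0],[8,37,0],[8,37,0],[8,37,0],[8,37,0]], angular=[[0.04,-0.01,0.123],[0.04,-0.01,0.123],[0.04,-0.01,0.123],[0.04,-0.01,0.123],[0.04,-0.01,0.123],[0.04,-0.01,0.123],[0.04,-0.01,0.123],[0.04,-0.01,0.123],[0.04,-0.01,0.123],[0.04,-0.01,0.123],[0.04,-0.01,0.123],[0.04,-0.01,0.123]])

```text
time: 8.8
position: [0.5844, 0.1808, 0.3216]
orientation: [0.587, 0.774, 0.087, -0.221]
wrist_force: [0.5, 0.3, 0.4]
width: 0.064
```

```bash
python3 - <<'E'
from plan import *
s,R=st()
rows(s["position"],R,slope(-.008,-.044,.12),Rg)
E
```

```text
t 8.8 p [0.5844 0.1808 0.3216] z [-0.24   0.393 -0.888] yang 0.303 ywz -0.125 w 0.064 F [0.5 0.3 0.4] q [ 0.059  0.212  1.747  0.423  1.434 -0.326]
target rep [0.6072 0.285  0.145 ] dist [  22.8  104.2 -176.6] rv [ 0.146 -0.062  0.426] rows 5 per [4.6, 20.8, -35.3] [0.029, -0.012, 0.085]
```

>>> send_rows(claw=[64,64,64,64,64,64], xyz=[[5,25,0],[5,25,-20],[5,22,-40],[5,18,-45],[3,14,-40],[0,0,-20]], angular=[[0.029,-0.012,0.085],[0.029,-0.012,0.085],[0.029,-0.012,0.085],[0.029,-0.012,0.085],[0.029,-0.012,0.085],[0,0,0]])

```text
time: 9.4
position: [0.61, 0.2928, 0.1529]
orientation: [0.378, 0.883, 0.114, -0.252]
wrist_force: [-0.4, 0.3, 0.5]
width: 0.0637
```

```bash
python3 snap.py scene s5 420 330 110; python3 - <<'E'
from plan import *
s,R=st()
rows(s["position"],R,slope(-.008,-.044,.12),Rg)
S=load("s5")
y=R[:,1];z=R[:,2];p=s["position"]
for o in(0,.038):
    t=p-o*z
    print("tool off",o,"fingers",proj(S,t+y*.046).round(),proj(S,t-y*.046).round())
t=p+[0,0,.038];print("world off",proj(S,t+y*.046).round(),proj(S,t-y*.046).round())
E
```

```text
t 9.45 p [0.6088 0.2917 0.1507] z [-0.36   0.392 -0.847] yang 0.755 ywz 0.008 w 0.0643 F [-2.2 -0.9 -4.1] q [ 0.206  0.521  1.68   0.496  1.288 -0.777]
t 9.45 p [0.6088 0.2917 0.1507] z [-0.36   0.392 -0.847] yang 0.755 ywz 0.008 w 0.0643 F [-2.2 -0.9 -4.1] q [ 0.206  0.521  1.68   0.496  1.288 -0.777]
target rep [0.6072 0.285  0.145 ] dist [-1.6 -6.7 -5.7] rv [-0.007  0.004 -0.02 ] rows 1 per [-1.6, -6.7, -5.7] [-0.007, 0.004, -0.02]
tool off 0 fingers [406. 384.] [405. 342.]
tool off 0.038 fingers [397. 375.] [397. 333.]
world off [408. 375.] [407. 332.]
```

View pics/s5.png

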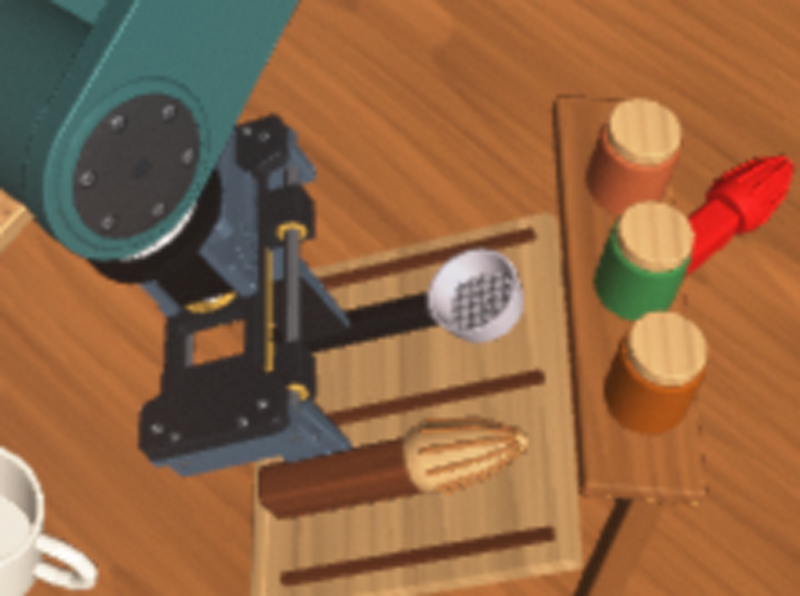

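```bash
python3 - <<'E'
from plan import *
s,R=st();S=load("s5");X=cloud(S)
p=s["position"]
# points on finger near its tip, in tool frame relative to reported
for (u,v) in [(404,368),(403,366),(402,364),(400,364),(398,362),(395,360),(404,335),(402,334),(400,332),(397,328),(355,360)]:
    q=(X[v,u]-p)@R; print((u,v),X[v,u].round(3),S["color"][v,u],"tool",q.round(3),"wo",((X[v,u]-p-[0,0,.038])@R).round(3))
E
```

```text
t 9.45 p [0.6088 0.2917 0.1507] z [-0.36   0.392 -0.847] yang 0.755 ywz 0.008 w 0.0643 F [-2.2 -0.9 -4.1] q [ 0.206  0.521  1.68   0.496  1.288 -0.777]
(404, 368) [0.644 0.312 0.201] [84 86 90] tool [ 0.019  0.04  -0.047] wo [-0.002  0.04  -0.015]
(403, 366) [0.643 0.308 0.202] [98 84 72] tool [ 0.018  0.037 -0.049] wo [-0.003  0.036 -0.017]
(402, 364) [0.571 0.262 0.057] [88 56 43] tool [-0.046 -0.049  0.081] wo [-0.067 -0.049  0.113]
(400, 364) [0.651 0.306 0.218] [73 79 87] tool [ 0.02   0.042 -0.066] wo [-0.001  0.041 -0.034]
(398, 362) [0.652 0.301 0.218] [74 79 86] tool [ 0.017  0.038 -0.069] wo [-0.003  0.038 -0.037]
(395, 360) [0.66  0.299 0.233] [76 83 93] tool [ 0.019  0.043 -0.085] wo [-0.001  0.042 -0.053]
(404, 335) [0.589 0.262 0.195] [73 80 88] tool [ 0.017 -0.035 -0.042] wo [-0.003 -0.035 -0.01 ]
(402, 334) [0.595 0.261 0.204] [66 68 74] tool [ 0.018 -0.031 -0.052] wo [-0.002 -0.031 -0.02 ]
(400, 332) [0.599 0.258 0.212] [64 66 71] tool [ 0.018 -0.03  -0.061] wo [-0.002 -0.03  -0.029]
(397, 328) [0.603 0.253 0.224] [71 75 82] tool [ 0.019 -0.031 -0.075] wo [-0.002 -0.031 -0.043]
(355, 360) [0.73  0.265 0.273] [49 42 42] tool [-0.022  0.071 -0.157] wo [-0.043  0.07  -0.125]
```

```bash
python3 - <<'E'
import re
t=open('plan.py').read().replace("T=tipT+off*RT[:,2]","T=tipT-np.array([0,0,off])")
open('plan.py','w').write(t)
from plan import *
s,R=st()
rows(s["position"],R,slope(-.008,-.045,.06),Rg)
rows(s["position"],R,slope(-.008,-.045,.006),Rg)
print(((s["position"]+[0,0,.038]-O1)@np.stack([sx,yr,n],1)).round(4))
E
```

```text
t 9.45 p [0.6088 0.2917 0.1507] z [-0.36   0.392 -0.847] yang 0.755 ywz 0.008 w 0.0643 F [-2.2 -0.9 -4.1] q [ 0.206  0.521  1.68   0.496  1.288 -0.777]
target rep [0.6002 0.2943 0.0883] dist [ -8.6   2.6 -62.4] rv [-0.007  0.004 -0.02 ] rows 2 per [-4.3, 1.3, -31.2] [-0.003, 0.002, -0.01]
target rep [0.581  0.3155 0.0425] dist [ -27.8   23.8 -108.2] rv [-0.007  0.004 -0.02 ] rows 3 per [-9.3, 7.9, -36.1] [-0.002, 0.001, -0.007]
[ 0.0185 -0.0497  0.117 ]
```

Move to h = 60 mm above the board, then check.

>>> send_rows(claw=[64,64,64], xyz=[[-4,1,-30],[-4,2,-30],[-1,0,-2]], angular=[[-0.003,0.002,-0.01],[-0.003,0.002,-0.01],[0,0,0]])

```text
time: 9.75
position: [0.6011, 0.2929, 0.09]
orientation: [0.394, 0.877, 0.112, -0.251]
wrist_force: [0.2, -0.2, -0.0]
width: 0.064
```

```bash
python3 snap.py scene s6 420 340 80; python3 - <<'E'
from plan import *
s,R=st()
rows(s["position"],R,slope(-.008,-.045,.006),Rg)
rows(s["position"],R,slope(-.008,-.045,.02),Rg)
print(((s["position"]+[0,0,.038]-O1)@np.stack([sx,yr,n],1)).round(4))
E
```

```text
t 9.8 p [0.602  0.2931 0.0916] z [-0.35   0.395 -0.849] yang 0.727 ywz 0.001 w 0.0639 F [ 0.7 -1.  -0.2] q [ 0.209  0.582  1.711  0.516  1.196 -0.796]
t 9.8 p [0.602  0.2931 0.0916] z [-0.35   0.395 -0.849] yang 0.727 ywz 0.001 w 0.0639 F [ 0.7 -1.  -0.2] q [ 0.209  0.582  1.711  0.516  1.196 -0.796]
target rep [0.581  0.3155 0.0425] dist [-21.1  22.5 -49.1] rv [0.001 0.003 0.009] rows 2 per [-10.5, 11.2, -24.5] [0.0, 0.001, 0.004]
target rep [0.5859 0.31   0.0544] dist [-16.1  17.  -37.2] rv [0.001 0.003 0.009] rows 1 per [-16.1, 17.0, -37.2] [0.001, 0.003, 0.009]
[-0.0081 -0.0455  0.0639]
```

View pics/s6.png

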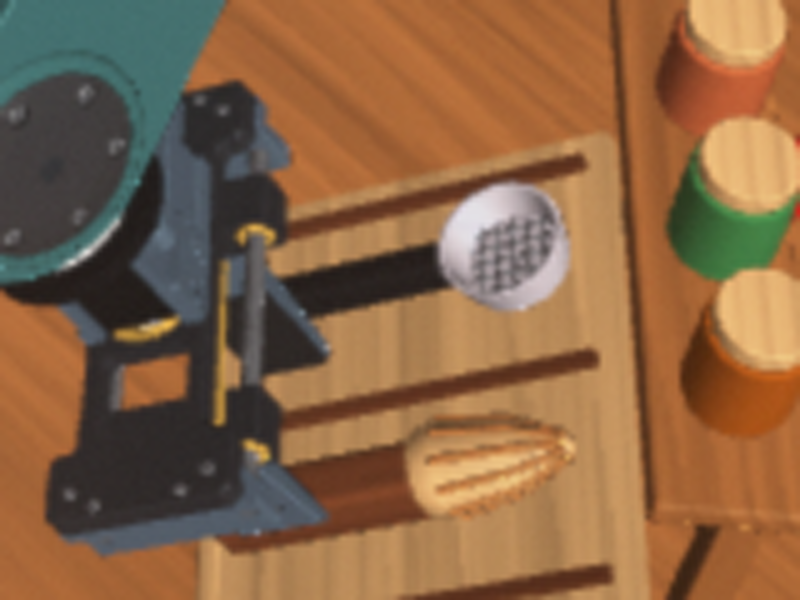

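```bash
python3 - <<'E'
from plan import *
S=load("s6");f=5.0;o=np.array([340,280])
for a in[(.012,-.045,.035),(-.008,-.045,.03),(-.008,-.045+.032,.006),(-.008,-.045-.032,.006),(.052-.003,.054,.02)]:
    print(a,((proj(S,slope(*a))-o)*f).round())
E
```

```text
(0.012, -0.045, 0.035) [413. 453.]
(-0.008, -0.045, 0.03) [372. 467.]
(-0.008, -0.012999999999999998, 0.006) [396. 424.]
(-0.008, -0.077, 0.006) [398. 566.]
(0.048999999999999995, 0.054, 0.02) [506. 241.]
```

>>> send_rows(claw=[64,64,64,64], xyz=[[-9,9,-21],[-9,9,-21],[-3,3,-6],[0,0,0]], angular=[[0,0,0],[0,0,0],[0,0,0],[0,0,0]], squeeze=25)

```text
time: 10.2
position: [0.5869, 0.3138, 0.0529]
orientation: [0.395, 0.877, 0.117, -0.246]
wrist_force: [-0.0, -0.2, -0.3]
width: 0.064
```

```bash
python3 snap.py scene s7 420 340 80; python3 - <<'E'
from plan import *
s,R=st()
print(((s["position"]+[0,0,.038]-O1)@np.stack([sx,yr,n],1)).round(4))
E
```

```text
t 10.25 p [0.5875 0.3137 0.0534] z [-0.338  0.399 -0.852] yang 0.721 ywz 0.011 w 0.0637 F [1.3 0.5 1. ] q [ 0.241  0.617  1.741  0.548  1.117 -0.812]
t 10.25 p [0.5875 0.3137 0.0534] z [-0.338  0.399 -0.852] yang 0.721 ywz 0.011 w 0.0637 F [1.3 0.5 1. ] q [ 0.241  0.617  1.741  0.548  1.117 -0.812]
[-0.0071 -0.0486  0.0182]
```

View pics/s7.png

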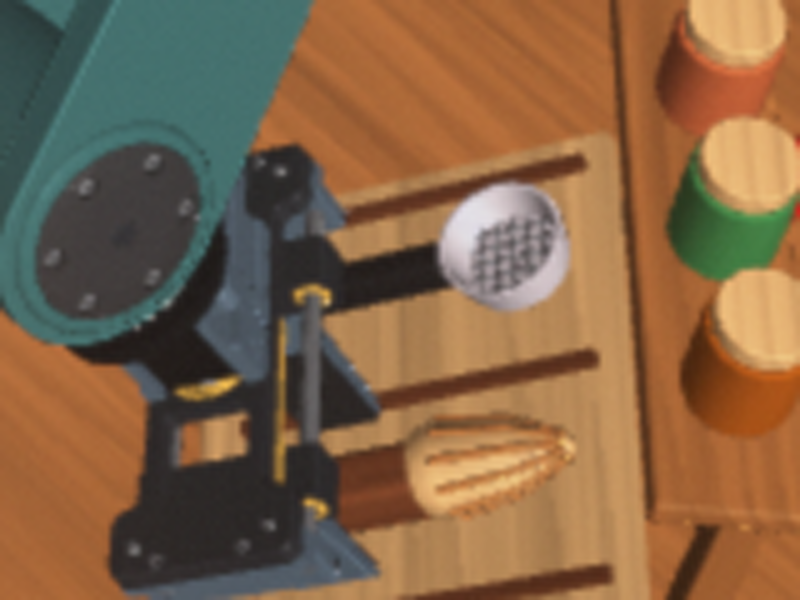

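>>> send_rows(claw=[64,10,10,10,10,10,10,10], xyz=[[-6,2,-9],[-1,0,-2],[0,0,0],[0,0,0],[0,0,0],[0,0,0],[0,0,0],[0,0,0]], angular=[[0.005,0.015,0.01],[0,0,0],[0,0,0],[0,0,0],[0,0,0],[0,0,0],[0,0,0],[0,0,0]], squeeze=25)

```text
time: 11.05
position: [0.5832, 0.3153, 0.0455]
orientation: [0.391, 0.877, 0.116, -0.252]
wrist_force: [-0.1, 0.2, -0.1]
width: 0.0236
```

```bash
python3 - <<'E'
from plan import *
s,R=st()
print(((s["position"]+[0,0,.038]-O1)@np.stack([sx,yr,n],1)).round(4))
E
```

```text
t 11.05 p [0.5832 0.3153 0.0455] z [-0.352  0.402 -0.846] yang 0.73 ywz 0.007 w 0.0236 F [-0.1  0.2 -0.1] q [ 0.242  0.631  1.74   0.555  1.12  -0.826]
[-0.0079 -0.0465  0.0094]
```

>>> send_rows(claw=[10,10,10,10,10], xyz=[[0,0,0],[3,-3,7],[7,-8,17],[10,-11,25],[10,-11,25]], angular=[[0,0,0],[0,0,0],[0,0,0],[0,0,0],[0,0,0]])

```text
time: 11.55
position: [0.612, 0.2804, 0.1214]
orientation: [0.391, 0.877, 0.114, -0.254]
wrist_force: [-1.0, 0.1, -0.1]
width: 0.0242
```

```bash
python3 snap.py scene s8 420 320 110; python3 - <<'E'
from plan import *
s,R=st()
print(((s["position"]+[0,0,.038]-O1)@np.stack([sx,yr,n],1)).round(4))
# placement: vertical tool, y axis such that slope-x held -> tray -x. tray yaw .165
a=.165+np.pi  # utensil x direction
x=np.array([np.cos(a),np.sin(a),0]);z=np.array([0,0,-1.])
# in grasp: utensil x = sx, Rg[:,0]=cross(-yr,-n)
print("sx in tool",(sx@Rg).round(3))
RT=np.stack([x,np.cross(z,x),z],1)
cork=np.array([.555,-.042]);print(RT.round(3))
E
```

```text
t 11.6 p [0.6157 0.2794 0.126 ] z [-0.352  0.401 -0.846] yang 0.731 ywz 0.007 w 0.024 F [ 3.8 -0.7  3. ] q [ 0.184  0.553  1.683  0.503  1.258 -0.793]
t 11.6 p [0.6157 0.2794 0.126 ] z [-0.352  0.401 -0.846] yang 0.731 ywz 0.007 w 0.024 F [ 3.8 -0.7  3. ] q [ 0.184  0.553  1.683  0.503  1.258 -0.793]
[-0.0063 -0.0465  0.1033]
sx in tool [ 1.  0. -0.]
[[-0.986 -0.164  0.   ]
 [-0.164  0.986  0.   ]
 [ 0.     0.    -1.   ]]
```

View pics/s8.png

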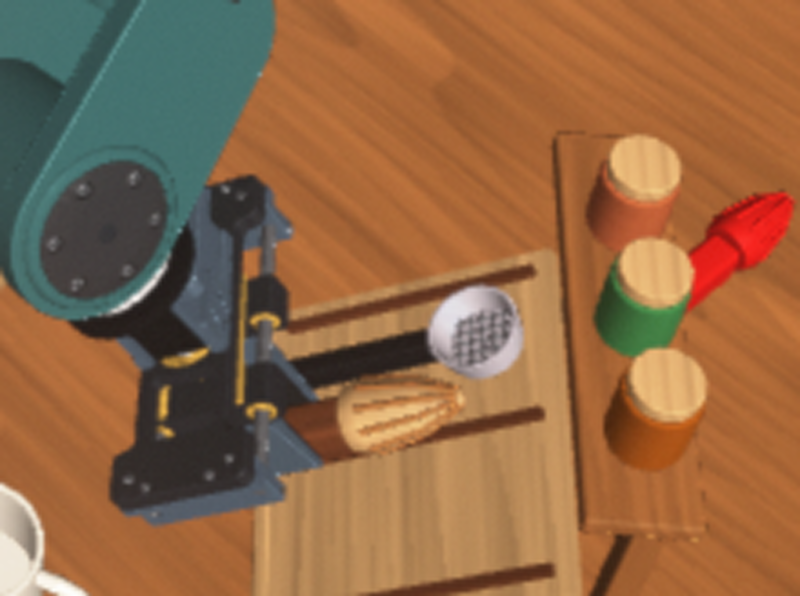

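```bash
cat >> plan.py <<'E'
def vert(a):
    x=np.array([np.cos(a),np.sin(a),0]);z=np.array([0,0,-1.]);return np.stack([x,np.cross(z,x),z],1)
RP=vert(.165+np.pi)
E
python3 - <<'E'
from plan import *
s,R=st()
rows(s["position"],R,np.array([.560,-.041,.15]),RP)
E
```

```text
t 11.6 p [0.6157 0.2794 0.126 ] z [-0.352  0.401 -0.846] yang 0.731 ywz 0.007 w 0.024 F [ 3.8 -0.7  3. ] q [ 0.184  0.553  1.683  0.503  1.258 -0.793]
target rep [ 0.56  -0.041  0.112] dist [ -55.7 -320.4  -14. ] rv [-0.2   -0.551  0.975] rows 9 per [-6.2, -35.6, -1.6] [-0.022, -0.061, 0.108]
```

>>> send_rows(claw=[10,10,10,10,10,10,10,10,10,10,10,10], xyz=[[3,-10,30],[0,-20,20],[-6,-28,0],[-6,-28,0],[-6,-28,0],[-6,-28,0],[-6,-28,0],[-6,-28,0],[-6,-28,0],[-6,-28,-5],[-6,-28,-10],[-4,-25,-10]], angular=[[0,0,0],[0,0,0],[-0.02,-0.055,0.097],[-0.02,-0.055,0.097],[-0.02,-0.055,0.097],[-0.02,-0.055,0.097],[-0.02,-0.055,0.097],[-0.02,-0.055,0.097],[-0.02,-0.055,0.097],[-0.02,-0.055,0.097],[-0.02,-0.055,0.097],[-0.02,-0.055,0.097]])

```text
time: 12.8
position: [0.5693, -0.0461, 0.1733]
orientation: [-0.097, 0.995, -0.003, 0.019]
wrist_force: [0.4, 0.2, -0.8]
width: 0.0238
```

```bash
python3 - <<'E'
from plan import *
s,R=st()
rows(s["position"],R,np.array([.560,-.041,.08]),RP)
E
```

```text
t 12.8 p [ 0.5693 -0.0461  0.1733] z [ 0.038 -0.001 -0.999] yang 1.766 ywz -0.009 w 0.0238 F [ 0.4  0.2 -0.8] q [-0.123  0.169  2.025  0.004  0.909 -1.892]
target rep [ 0.56  -0.041  0.042] dist [  -9.3    5.1 -131.3] rv [ 0.002  0.038 -0.03 ] rows 3 per [-3.1, 1.7, -43.8] [0.001, 0.013, -0.01]
```

>>> send_rows(claw=[10,10,10,10], xyz=[[-3,2,-42],[-3,2,-42],[-3,1,-40],[0,0,-4]], angular=[[0.001,0.013,-0.01],[0.001,0.013,-0.01],[0.001,0.013,-0.01],[0,0,0]])

```text
time: 13.2
position: [0.5616, -0.0467, 0.0486]
orientation: [-0.081, 0.997, -0.002, 0.005]
wrist_force: [-0.3, -0.2, -1.2]
width: 0.0243
```

```bash
python3 snap.py scene s9 300 270 80; python3 - <<'E'
from plan import *
s,R=st()
rows(s["position"],R,np.array([.560,-.041,.0185]),RP)
E
```

```text
t 13.25 p [ 0.563  -0.0468  0.0503] z [ 0.012 -0.003 -1.   ] yang 1.733 ywz -0.005 w 0.0237 F [-0.8  0.7 -0.9] q [-1.230e-01  3.600e-01  2.062e+00 -2.000e-03  7.080e-01 -1.855e+00]
t 13.25 p [ 0.563  -0.0468  0.0503] z [ 0.012 -0.003 -1.   ] yang 1.733 ywz -0.005 w 0.0237 F [-0.8  0.7 -0.9] q [-1.230e-01  3.600e-01  2.062e+00 -2.000e-03  7.080e-01 -1.855e+00]
target rep [ 0.56   -0.041  -0.0195] dist [ -3.    5.8 -69.8] rv [0.003 0.012 0.003] rows 2 per [-1.5, 2.9, -34.9] [0.001, 0.006, 0.001]
```

View pics/s9.png

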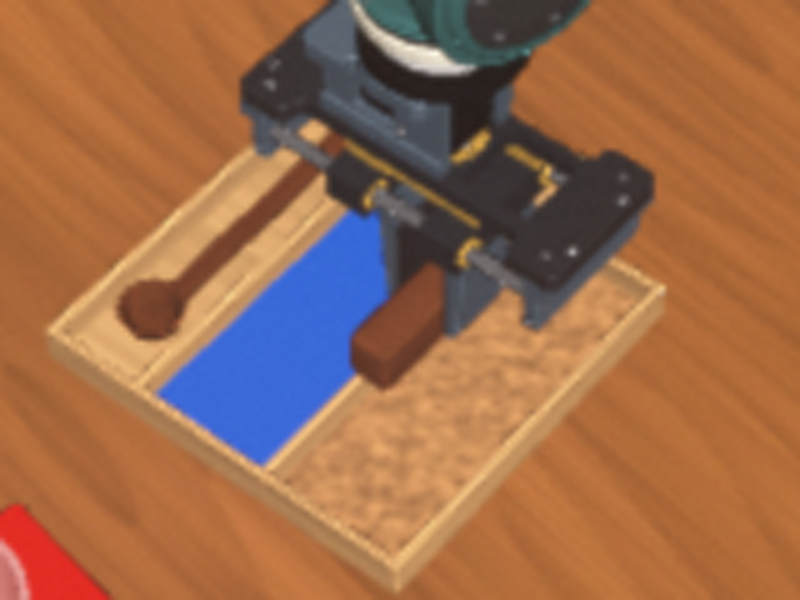

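>>> send_rows(claw=[10,10,10,10], xyz=[[-2,4,-30],[-1,2,-20],[0,0,-8],[0,0,0]], angular=[[0.001,0.006,0],[0.001,0.006,0],[0,0,0],[0,0,0]])

```text
time: 13.65
position: [0.5674, -0.0425, 0.0003]
orientation: [-0.081, 0.997, -0.002, 0.006]
wrist_force: [-1.2, -0.5, -0.6]
width: 0.0237
```

```bash
python3 snap.py scene s10 300 270 80; python3 - <<'E'
from plan import *
s,R=st()
rows(s["position"],R,np.array([.560,-.041,.0165]),RP)
E
```

```text
t 13.7 p [ 0.568  -0.0426  0.001 ] z [ 0.013 -0.003 -1.   ] yang 1.733 ywz -0.005 w 0.0238 F [0.6 0.3 0.6] q [-1.150e-01  4.520e-01  2.055e+00 -2.000e-03  6.220e-01 -1.846e+00]
t 13.7 p [ 0.568  -0.0426  0.001 ] z [ 0.013 -0.003 -1.   ] yang 1.733 ywz -0.005 w 0.0238 F [0.6 0.3 0.6] q [-1.150e-01  4.520e-01  2.055e+00 -2.000e-03  6.220e-01 -1.846e+00]
target rep [ 0.56   -0.041  -0.0215] dist [ -8.    1.6 -22.5] rv [0.003 0.013 0.003] rows 1 per [-8.0, 1.6, -22.5] [0.003, 0.013, 0.003]
```

View pics/s10.png

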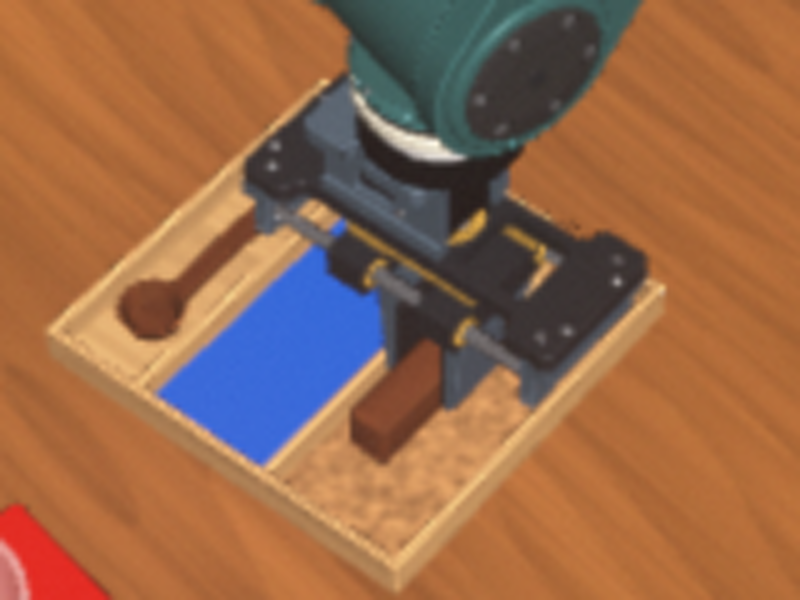

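>>> send_rows(claw=[10,10,10,10], xyz=[[-6,1,-8],[-4,1,-6],[-1,0,-3],[0,0,0]], angular=[[0.001,0.006,0],[0.001,0.006,0],[0,0,0],[0,0,0]])

```text
time: 14.1
position: [0.5584, -0.0409, -0.0136]
orientation: [-0.081, 0.997, -0.001, 0.002]
wrist_force: [0.4, 0.2, -0.3]
width: 0.0236
```

```bash
python3 -c "
from h import *
st()"
```

```text
t 14.1 p [ 0.5584 -0.0409 -0.0136] z [ 0.005 -0.001 -1.   ] yang 1.733 ywz -0.002 w 0.0236 F [ 0.4  0.2 -0.3] q [-1.140e-01  4.700e-01  2.068e+00 -1.000e-03  5.980e-01 -1.846e+00]
```

>>> send_rows(claw=[10,10,10], xyz=[[1,0,-3],[0,0,-2],[0,0,0]], angular=[[0,0.004,0],[0,0,0],[0,0,0]])

```text
time: 14.4
position: [0.5603, -0.041, -0.0175]
orientation: [-0.081, 0.997, -0.001, 0.0]
wrist_force: [-0.4, -0.1, -1.3]
width: 0.0238
```

>>> send_rows(claw=[10,10], xyz=[[0,0,-2],[0,0,0]], angular=[[0,0,0],[0,0,0]])

```text
time: 14.6
position: [0.5612, -0.041, -0.0182]
orientation: [-0.081, 0.997, -0.001, 0.001]
wrist_force: [0.0, -0.1, -1.0]
width: 0.0236
```

>>> send_rows(claw=[10,10], xyz=[[0,0,-3],[0,0,0]], angular=[[0,0,0],[0,0,0]])

```text
time: 14.8
position: [0.5625, -0.041, -0.0199]
orientation: [-0.081, 0.997, -0.001, 0.001]
wrist_force: [-0.1, -0.5, -1.2]
width: 0.0233
```

>>> send_rows(claw=[10,10], xyz=[[0,0,-2],[0,0,0]], angular=[[0,0,0],[0,0,0]])

```text
time: 15.0
position: [0.5633, -0.041, -0.021]
orientation: [-0.081, 0.997, -0.001, 0.001]
wrist_force: [0.6, -0.5, -0.9]
width: 0.0238
```

```bash
python3 snap.py scene s11 310 280 50
```

```text
t 15.05 p [ 0.5633 -0.041  -0.021 ] z [ 0.003 -0.001 -1.   ] yang 1.732 ywz -0.002 w 0.0243 F [-0.   0.4  0.1] q [-1.130e-01  4.900e-01  2.057e+00 -2.000e-03  5.920e-01 -1.844e+00]
```

View pics/s11.png

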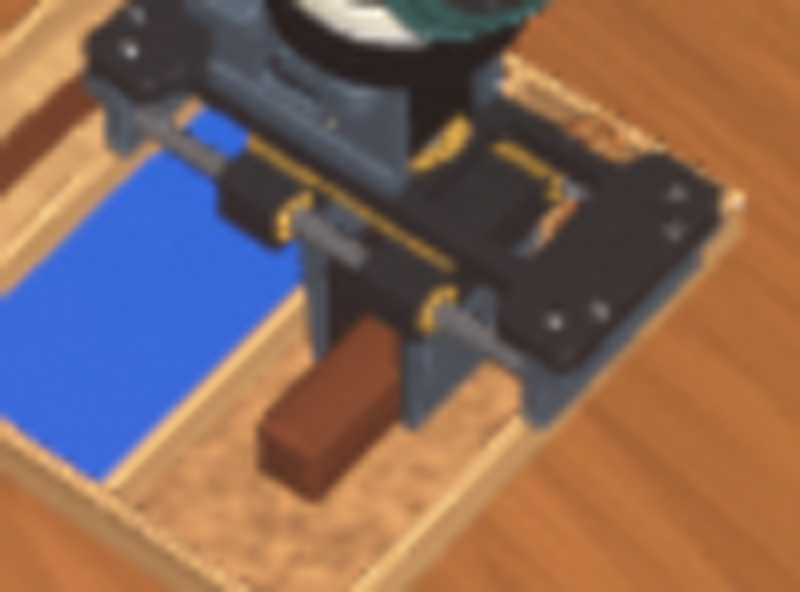

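>>> send_rows(claw=[10,10], xyz=[[-2,0,-4],[0,0,0]], angular=[[0,0,0],[0,0,0]])

```text
time: 15.25
position: [0.5641, -0.041, -0.0233]
orientation: [-0.081, 0.997, -0.001, 0.004]
wrist_force: [-1.3, -0.1, -0.8]
width: 0.0241
```

>>> send_rows(claw=[10,10], xyz=[[-2,0,-3],[0,0,0]], angular=[[0,0,0],[0,0,0]])

```text
time: 15.45
position: [0.565, -0.0411, -0.0248]
orientation: [-0.081, 0.997, -0.001, 0.006]
wrist_force: [0.1, 0.4, -0.2]
width: 0.0238
```

>>> send_rows(claw=[10], xyz=[[-4,0,-3]], angular=[[0,0.008,0]])

```text
time: 15.55
position: [0.5646, -0.0412, -0.0259]
orientation: [-0.08, 0.997, -0.001, 0.005]
wrist_force: [6.5, 7.2, 58.3]
width: 0.0241
```

```bash
python3 snap.py scene s12 310 280 50
```

```text
t 15.6 p [ 0.5646 -0.0412 -0.0259] z [ 0.01  -0.002 -1.   ] yang 1.732 ywz -0.004 w 0.0237 F [ 6.3  3.9 21.6] q [-1.140e-01  4.980e-01  2.058e+00 -1.000e-03  5.760e-01 -1.844e+00]
```

View pics/s12.png

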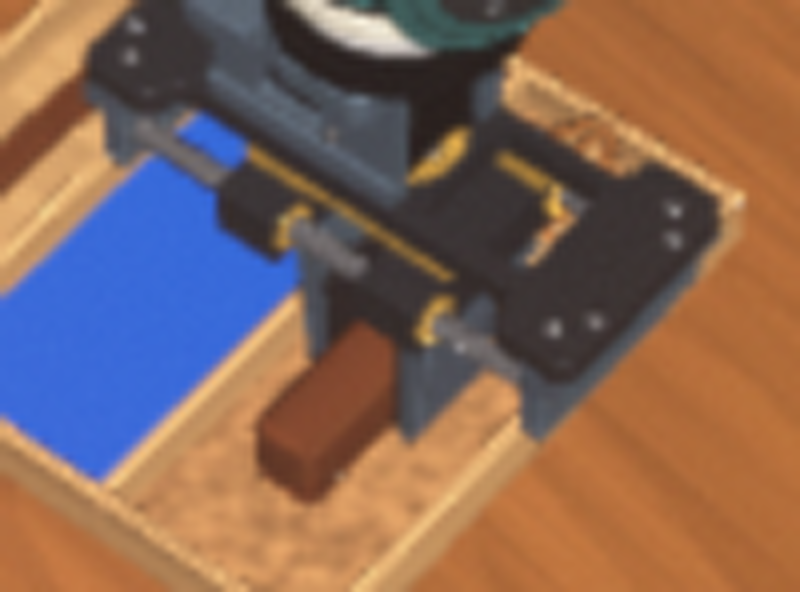

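>>> send_rows(claw=[36,36,36], xyz=[[0,0,0],[0,0,0],[0,0,0]], angular=[[0,0,0],[0,0,0],[0,0,0]])

```text
time: 15.9
position: [0.5657, -0.0415, -0.0258]
orientation: [-0.08, 0.997, -0.002, 0.006]
wrist_force: [-1.0, -3.0, 7.9]
width: 0.0358
```

>>> send_rows(claw=[36,36,36,36,36], xyz=[[0,0,10],[0,0,25],[0,0,45],[0,0,45],[0,0,45]], angular=[[0,0,0],[0,0,0],[0,0,0],[0,0,0],[0,0,0]])

```text
time: 16.4
position: [0.5578, -0.0407, 0.1435]
orientation: [-0.08, 0.997, -0.0, -0.002]
wrist_force: [-0.0, 0.4, -0.6]
width: 0.0361
```

```bash
python3 snap.py scene s13 300 290 70
```

```text
t 16.45 p [ 0.5617 -0.0412  0.1509] z [ 0.005 -0.002 -1.   ] yang 1.732 ywz -0.002 w 0.0359 F [8.1 0.2 8.3] q [-1.140e-01  2.030e-01  2.031e+00 -1.000e-03  9.020e-01 -1.845e+00]
```

View pics/s13.png

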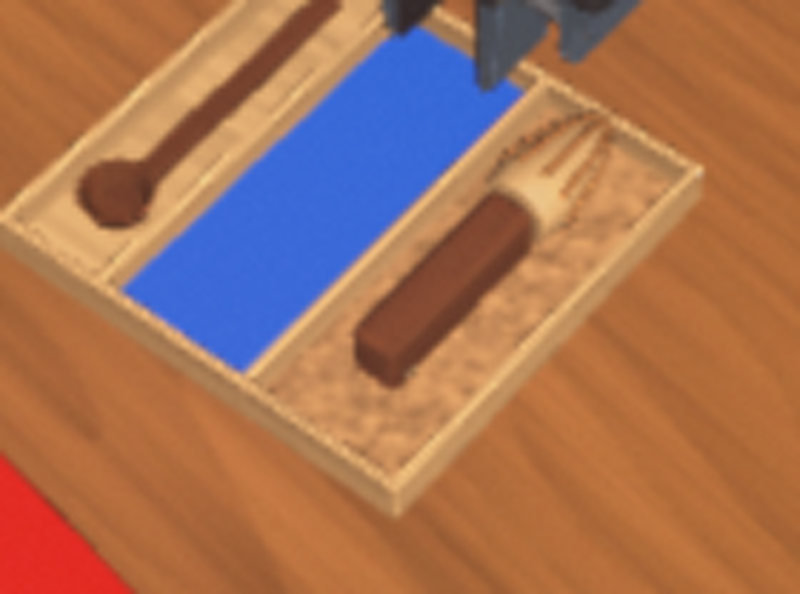

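```bash
cat > meas.py <<'E'
from fit2 import Rz
from plan import *
import sys
def meas(n):
    S=load(n);X=cloud(S);Q=(X-[.566,-.109,0])@Rz(.165)
    ins=(abs(Q[...,0])<.098)
    for nm,y0 in(("cork",.068),("blue",-.013)):
        m=ins&(abs(Q[...,1]-y0)<.036)&(Q[...,2]>.016)&(Q[...,2]<.06)
        q=Q[m];print(nm,len(q),np.percentile(q,1,axis=0).round(3),np.percentile(q,99,axis=0).round(3), "mid-y rel",(np.percentile(q[:,1],50)-y0).round(3))
        t=q[q[:,2]>np.percentile(q[:,2],60)]; 
        if len(t)>10: print("  top plane tilt",np.linalg.lstsq(np.c_[t[:,:2],np.ones(len(t))],t[:,2],rcond=None)[0].round(3),"dir",np.polyfit(q[:,0],q[:,1],1).round(3))
meas(sys.argv[1])
E
python3 meas.py s13 | grep -v -e tray -e rest; python3 - <<'E'
from plan import *
s,R=st()
rows(s["position"],R,slope(-.003,.053,.12),Rg)
E
```

```text
-0.3 -0.3  0.2  0.2  0.4 -0.4  0.3]
cork 858 [-0.097  0.032  0.016] [0.076 0.088 0.048] mid-y rel 0.002
  top plane tilt [-0.035 -0.009  0.04 ] dir [-0.022  0.067]
blue 99 [-0.098 -0.049  0.016] [0.096 0.021 0.027] mid-y rel -0.034
  top plane tilt [-0.001 -0.017  0.023] dir [-0.132 -0.041]
t 16.45 p [ 0.5617 -0.0412  0.1509] z [ 0.005 -0.002 -1.   ] yang 1.732 ywz -0.002 w 0.0359 F [8.1 0.2 8.3] q [-1.140e-01  2.030e-01  2.031e+00 -1.000e-03  9.020e-01 -1.845e+00]
target rep [0.546  0.2081 0.1419] dist [-15.7 249.3  -9. ] rv [ 0.196  0.553 -0.969] rows 9 per [-1.7, 27.7, -1.0] [0.022, 0.061, -0.108]
```

>>> send_rows(claw=[46,46,46,46,46,46,46,46,46,46,46,46], xyz=[[0,10,40],[-2,25,20],[-2,25,0],[-2,25,0],[-2,25,0],[-2,25,0],[-2,25,0],[-2,25,0],[-2,25,0],[-1,25,-10],[0,14,-20],[0,0,-20]], angular=[[0,0,0],[0.02,0.055,-0.097],[0.02,0.055,-0.097],[0.02,0.055,-0.097],[0.02,0.055,-0.097],[0.02,0.055,-0.097],[0.02,0.055,-0.097],[0.02,0.055,-0.097],[0.02,0.055,-0.097],[0.02,0.055,-0.097],[0.02,0.055,-0.097],[0,0,0]])

```text
time: 17.65
position: [0.5412, 0.2181, 0.1719]
orientation: [0.407, 0.869, 0.116, -0.258]
wrist_force: [0.2, 0.1, -0.9]
width: 0.0463
```

```bash
python3 - <<'E'
from plan import *
s,R=st()
rows(s["position"],R,slope(-.003,.053,.06),Rg)
E
```

```text
t 17.65 p [0.5412 0.2181 0.1719] z [-0.354  0.411 -0.84 ] yang 0.698 ywz -0.009 w 0.0463 F [ 0.2  0.1 -0.9] q [ 0.108  0.379  1.854  0.484  1.293 -0.814]
target rep [0.5247 0.2317 0.091 ] dist [-16.5  13.6 -80.9] rv [-0.006 -0.017  0.038] rows 2 per [-8.3, 6.8, -40.4] [-0.003, -0.008, 0.019]
```

>>> send_rows(claw=[46,46,46], xyz=[[-7,6,-36],[-7,6,-36],[-2,1,-8]], angular=[[-0.003,-0.008,0.019],[-0.003,-0.008,0.019],[0,0,0]])

```text
time: 17.95
position: [0.5234, 0.2294, 0.0874]
orientation: [0.385, 0.881, 0.11, -0.251]
wrist_force: [-0.3, -0.2, 0.4]
width: 0.0463
```

```bash
python3 snap.py scene s14 420 330 80; python3 - <<'E'
from plan import *
s,R=st()
rows(s["position"],R,slope(-.003,.053,.006),Rg)
print(((s["position"]+[0,0,.038]-O1)@np.stack([sx,yr,n],1)).round(4))
S=load("s14");f=5.0;o=np.array([340,270])
for a in[(.021,.053,.02),(-.003,.053,.02),(-.08,.053,.02)]:
    print(a,((proj(S,slope(*a))-o)*f).round())
E
```

```text
t 18.0 p [0.5237 0.2294 0.0879] z [-0.357  0.388 -0.85 ] yang 0.745 ywz 0.001 w 0.0458 F [-1.3  0.5 -0.9] q [ 0.139  0.475  1.9    0.495  1.155 -0.899]
t 18.0 p [0.5237 0.2294 0.0879] z [-0.357  0.388 -0.85 ] yang 0.745 ywz 0.001 w 0.0458 F [-1.3  0.5 -0.9] q [ 0.139  0.475  1.9    0.495  1.155 -0.899]
target rep [0.5055 0.2529 0.0452] dist [-18.3  23.5 -42.7] rv [ 0.001  0.003 -0.009] rows 2 per [-9.1, 11.8, -21.3] [0.001, 0.001, -0.005]
[-0.0056  0.0552  0.0579]
(0.021, 0.053, 0.02) [444. 306.]
(-0.003, 0.053, 0.02) [392. 318.]
(-0.08, 0.053, 0.02) [230. 354.]
```

View pics/s14.png

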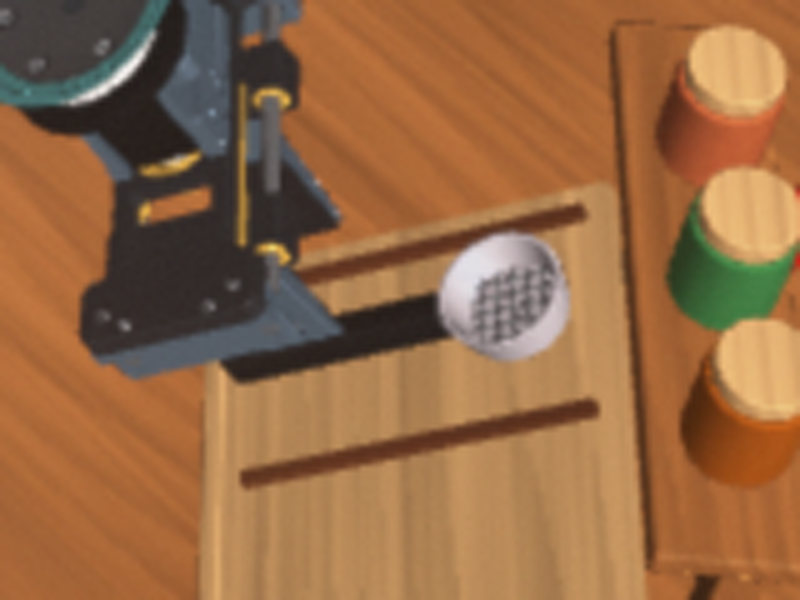

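>>> send_rows(claw=[46,46,46,46], xyz=[[-8,10,-18],[-7,9,-17],[-3,4,-8],[0,0,0]], angular=[[0,0,0],[0,0,0],[0,0,0],[0,0,0]])

```text
time: 18.4
position: [0.5088, 0.2518, 0.0483]
orientation: [0.384, 0.882, 0.112, -0.248]
wrist_force: [0.3, 0.6, -0.8]
width: 0.0462
```

```bash
python3 snap.py scene s15 420 330 80; python3 - <<'E'
from plan import *
s,R=st()
rows(s["position"],R,slope(-.003,.053,.006),Rg)
print(((s["position"]+[0,0,.038]-O1)@np.stack([sx,yr,n],1)).round(4))
E
```

```text
t 18.45 p [0.5095 0.2518 0.0489] z [-0.351  0.389 -0.852] yang 0.748 ywz 0.008 w 0.0458 F [-0.5  0.2  0.1] q [ 0.178  0.521  1.925  0.53   1.075 -0.918]
t 18.45 p [0.5095 0.2518 0.0489] z [-0.351  0.389 -0.852] yang 0.748 ywz 0.008 w 0.0458 F [-0.5  0.2  0.1] q [ 0.178  0.521  1.925  0.53   1.075 -0.918]
target rep [0.5055 0.2529 0.0452] dist [-4.   1.2 -3.7] rv [ 0.     0.011 -0.012] rows 1 per [-4.0, 1.2, -3.7] [0.0, 0.011, -0.012]
[-0.004   0.0508  0.011 ]
```

View pics/s15.png

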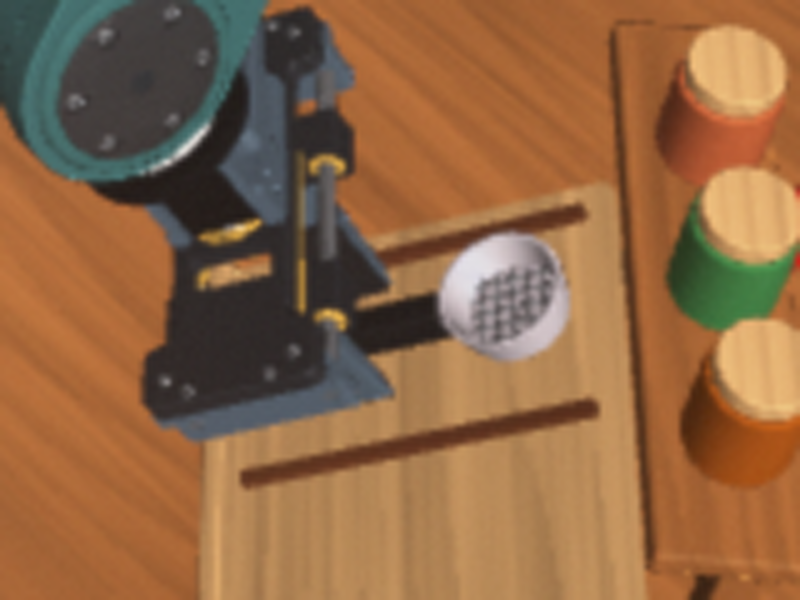

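>>> send_rows(claw=[46,5,5,5,5,5,5,5], xyz=[[-3,1,-3],[0,0,0],[0,0,0],[0,0,0],[0,0,0],[0,0,0],[0,0,0],[0,0,0]], angular=[[0,0.01,-0.01],[0,0,0],[0,0,0],[0,0,0],[0,0,0],[0,0,0],[0,0,0],[0,0,0]], squeeze=25)

```text
time: 19.25
position: [0.509, 0.252, 0.0489]
orientation: [0.389, 0.879, 0.113, -0.25]
wrist_force: [-1.3, -0.4, -0.5]
width: 0.0138
```

```bash
python3 - <<'E'
from plan import *
s,R=st()
print(((s["position"]+[0,0,.038]-O1)@np.stack([sx,yr,n],1)).round(4))
E
```

```text
t 19.25 p [0.509  0.252  0.0489] z [-0.352  0.393 -0.849] yang 0.736 ywz 0.004 w 0.0138 F [-1.3 -0.4 -0.5] q [ 0.176  0.522  1.925  0.535  1.077 -0.911]
[-0.0036  0.051   0.0108]
```

>>> send_rows(claw=[5,5,5,5,5], xyz=[[0,0,0],[3,-3,7],[7,-8,17],[10,-11,25],[10,-11,25]], angular=[[0,0,0],[0,0,0],[0,0,0],[0,0,0],[0,0,0]])

```text
time: 19.75
position: [0.537, 0.2178, 0.1233]
orientation: [0.389, 0.879, 0.111, -0.253]
wrist_force: [-0.2, 0.1, -1.2]
width: 0.0138
```

```bash
python3 snap.py scene s16 420 310 80; python3 - <<'E'
from plan import *
s,R=st()
# origin ~ +.001 tool-x from grip ; blue centre (.568,-.122)
rows(s["position"],R,np.array([.569,-.122,.15]),RP)
E
```

```text
t 19.8 p [0.5405 0.2169 0.1273] z [-0.353  0.392 -0.849] yang 0.737 ywz 0.002 w 0.0134 F [ 5.1 -0.5  3.9] q [ 0.115  0.435  1.866  0.475  1.225 -0.874]
t 19.8 p [0.5405 0.2169 0.1273] z [-0.353  0.392 -0.849] yang 0.737 ywz 0.002 w 0.0134 F [ 5.1 -0.5  3.9] q [ 0.115  0.435  1.866  0.475  1.225 -0.874]
target rep [ 0.569 -0.122  0.112] dist [  28.5 -338.9  -15.3] rv [-0.192 -0.546  0.971] rows 9 per [3.2, -37.7, -1.7] [-0.021, -0.061, 0.108]
```

View pics/s16.png

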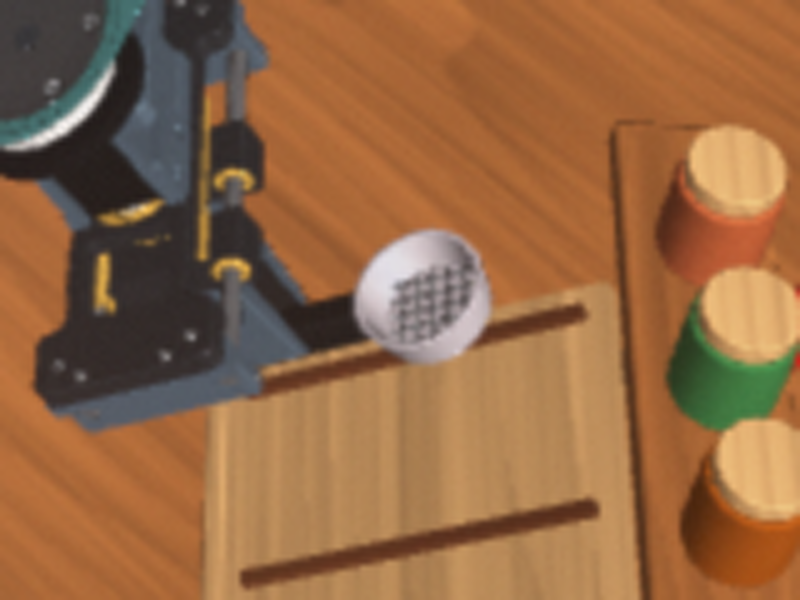

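>>> send_rows(claw=[5,5,5,5,5,5,5,5,5,5,5,5], xyz=[[3,-10,30],[3,-20,20],[3,-31,0],[3,-31,0],[3,-31,0],[3,-31,0],[3,-31,0],[3,-31,0],[2,-31,0],[2,-31,0],[2,-31,-5],[2,-28,-5]], angular=[[0,0,0],[0,0,0],[-0.02,-0.054,0.096],[-0.02,-0.054,0.096],[-0.02,-0.054,0.096],[-0.02,-0.054,0.096],[-0.02,-0.054,0.096],[-0.02,-0.054,0.096],[-0.02,-0.054,0.096],[-0.02,-0.054,0.096],[-0.02,-0.054,0.096],[-0.02,-0.054,0.096]])

```text
time: 21.0
position: [0.5779, -0.1347, 0.1773]
orientation: [-0.095, 0.995, -0.009, 0.013]
wrist_force: [0.2, 0.1, -0.8]
width: 0.0136
```

```bash
python3 - <<'E'
from plan import *
s,R=st()
rows(s["position"],R,np.array([.569,-.122,.09]),RP)
E
```

```text
t 21.0 p [ 0.5779 -0.1347  0.1773] z [ 0.027 -0.015 -1.   ] yang 1.76 ywz -0.02 w 0.0136 F [ 0.2  0.1 -0.8] q [-0.265  0.204  1.974 -0.009  0.934 -2.02 ]
target rep [ 0.569 -0.122  0.052] dist [  -8.9   12.7 -125.3] rv [ 0.015  0.027 -0.025] rows 3 per [-3.0, 4.2, -41.8] [0.005, 0.009, -0.008]
```

>>> send_rows(claw=[5,5,5,5,5,5], xyz=[[-4,5,-40],[-4,4,-40],[-3,3,-40],[-1,1,-30],[-1,0,-15],[-2,0,-6]], angular=[[0.005,0.009,-0.008],[0.005,0.009,-0.008],[0.005,0.009,-0.008],[0,0.004,0],[0,0,0],[0,0,0]])

```text
time: 21.6
position: [0.5638, -0.1266, 0.0055]
orientation: [-0.082, 0.997, -0.002, 0.002]
wrist_force: [1.0, -1.3, -0.8]
width: 0.0139
```

```bash
python3 snap.py scene s17 300 280 60; python3 - <<'E'
from plan import *
s,R=st()
rows(s["position"],R,np.array([.569,-.122,.0135]),RP)
E
```

```text
t 21.65 p [ 0.5633 -0.1265  0.0053] z [ 0.004 -0.004 -1.   ] yang 1.734 ywz -0.004 w 0.0138 F [-1.9  1.1 -2.6] q [-0.26   0.456  2.035 -0.004  0.646 -1.991]
t 21.65 p [ 0.5633 -0.1265  0.0053] z [ 0.004 -0.004 -1.   ] yang 1.734 ywz -0.004 w 0.0138 F [-1.9  1.1 -2.6] q [-0.26   0.456  2.035 -0.004  0.646 -1.991]
target rep [ 0.569  -0.122  -0.0245] dist [  5.7   4.5 -29.8] rv [0.004 0.004 0.001] rows 1 per [5.7, 4.5, -29.8] [0.004, 0.004, 0.001]
```

View pics/s17.png

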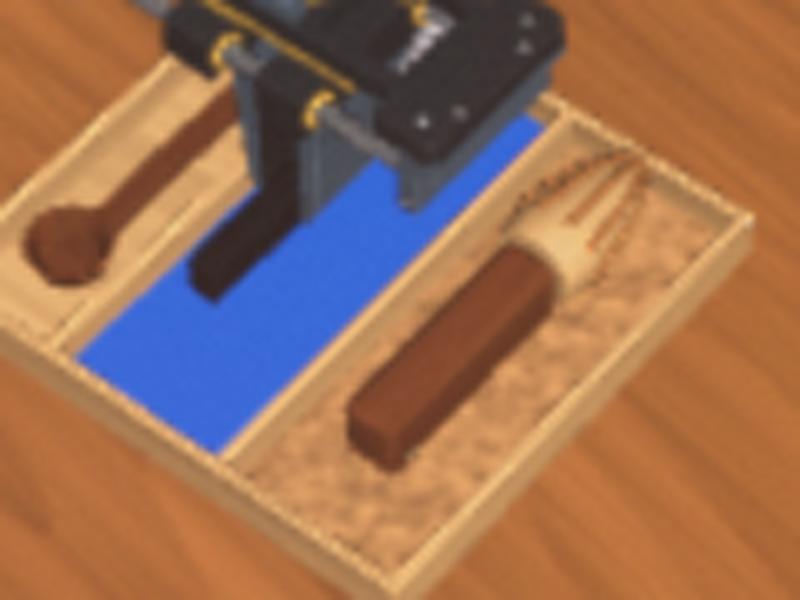

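>>> send_rows(claw=[5,5,5,5], xyz=[[3,4,-8],[2,2,-8],[1,0,-4],[0,0,-2]], angular=[[0.002,0.002,0],[0,0,0],[0,0,0],[0,0,0]])

```text
time: 22.05
position: [0.5729, -0.1207, -0.0145]
orientation: [-0.082, 0.997, -0.002, 0.004]
wrist_force: [0.0, 0.3, -0.2]
width: 0.0138
```

>>> send_rows(claw=[5,5], xyz=[[0,0,-3],[0,0,0]], angular=[[0,0,0],[0,0,0]])

```text
time: 22.25
position: [0.574, -0.1209, -0.0162]
orientation: [-0.082, 0.997, -0.002, 0.004]
wrist_force: [0.6, 1.0, -1.5]
width: 0.0137
```

>>> send_rows(claw=[5,5], xyz=[[-3,-1,-3],[-2,0,-2]], angular=[[0,0,0],[0,0,0]])

```text
time: 22.45
position: [0.5736, -0.1215, -0.0175]
orientation: [-0.081, 0.997, -0.002, 0.008]
wrist_force: [-3.6, 4.9, 27.1]
width: 0.0138
```

>>> send_rows(claw=[5,5], xyz=[[-1,0,-2],[0,0,0]], angular=[[0,0.004,0],[0,0,0]])

```text
time: 22.65
position: [0.574, -0.1215, -0.0168]
orientation: [-0.081, 0.997, -0.002, 0.008]
wrist_force: [-0.2, -0.1, -1.1]
width: 0.0137
```

```bash
python3 snap.py scene s18 290 270 50
```

```text
t 22.7 p [ 0.5742 -0.1216 -0.0168] z [ 0.016 -0.003 -1.   ] yang 1.733 ywz -0.006 w 0.0142 F [ 1.  -0.3 -1.7] q [-2.490e-01  5.020e-01  2.021e+00  1.000e-03  6.030e-01 -1.983e+00]
```

View pics/s18.png

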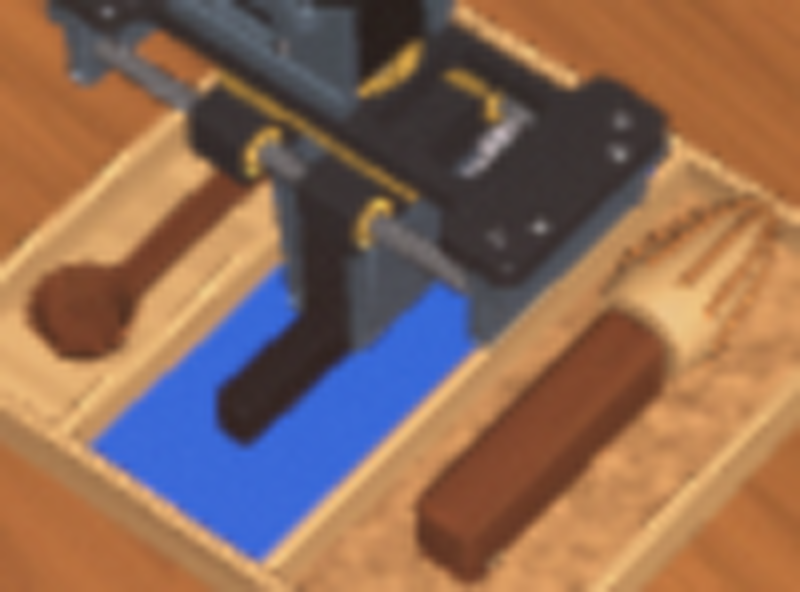

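```bash
python3 - <<'E'
from fit2 import Rz
from plan import *
S=load("s18");X=cloud(S);Q=(X-[.566,-.109,0])@Rz(.165);c=S["color"].astype(int).sum(-1)
m=(c<160)&(abs(Q[...,1]+.013)<.03)&(Q[...,0]>.035)&(Q[...,0]<.1)
q=Q[m];print(len(q))
for a in np.arange(.035,.1,.008):
    k=(q[:,0]>=a)&(q[:,0]<a+.008)
    if k.sum()>3: print(a.round(3),k.sum(),"y",q[k,1].mean().round(3),"ztop",np.percentile(q[k,2],[50,85,95]).round(4))
m2=(S["color"][...,2]>150)&(S["color"][...,0]<100);print("blue z",np.nanmedian(Q[m2][:,2]))
E
```

```text
tray T [ 0.5626 -0.1082  0.1611] 0.6
tray S [ 0.5688 -0.1028  0.1681] 1.4
tray both [ 0.5656 -0.1059  0.1647] 2.1
rest S [ 0.5392  0.2965  2.3084  0.0854 -0.0718] [-0.3 -0.  -0.1  0.1  0.3 -0.3  0.2  0.2  0.   0.  -0.1  0. ]
rest both [ 0.5231  0.3056  2.3057  0.0672 -0.0926] [-0.7  0.1 -0.6 -0.2 -0.8  0.3 -0.3  0.  -0.4 -0.5 -0.4 -0.7 -0.4  0.3
 -0.3 -0.3  0.2  0.2  0.4 -0.4  0.3]
191
0.035 94 y -0.012 ztop [0.1207 0.204  0.2055]
0.043 45 y -0.01 ztop [0.1087 0.1175 0.1202]
0.051 22 y -0.01 ztop [0.0258 0.0311 0.0328]
0.059 21 y -0.011 ztop [0.0246 0.0288 0.0295]
0.067 9 y -0.01 ztop [0.0233 0.0283 0.0301]
blue z 0.013709270837452247
```

>>> send_rows(claw=[5], xyz=[[-3,0,-1]], angular=[[0,0.024,0]])

```text
time: 22.8
position: [0.5715, -0.1217, -0.0175]
orientation: [-0.081, 0.997, -0.002, -0.004]
wrist_force: [2.8, 0.4, 3.4]
width: 0.0136
```

```bash
python3 -c "
from h import *
st()"
```

```text
t 22.8 p [ 0.5715 -0.1217 -0.0175] z [-0.008 -0.004 -1.   ] yang 1.733 ywz -0.002 w 0.0136 F [2.8 0.4 3.4] q [-0.247  0.508  2.012 -0.009  0.628 -1.973]
```

>>> send_rows(claw=[5], xyz=[[-1,0,-2]], angular=[[0,0,0]])

```text
time: 22.9
position: [0.5716, -0.1218, -0.0182]
orientation: [-0.081, 0.997, -0.002, -0.004]
wrist_force: [-5.8, 8.1, 37.2]
width: 0.014
```

>>> send_rows(claw=[5], xyz=[[-1,0,-1.5]], angular=[[0,0,0]])

```text
time: 23.0
position: [0.5717, -0.1218, -0.0182]
orientation: [-0.081, 0.997, -0.002, -0.004]
wrist_force: [-6.3, 6.4, 33.3]
width: 0.0137
```

Firm contact with the lining, so I release with a small opening.

>>> send_rows(claw=[30,30,30,30], xyz=[[0,0,0],[0,0,0],[0,0,0],[0,0,0]], angular=[[0,0,0],[0,0,0],[0,0,0],[0,0,0]])

```text
time: 23.4
position: [0.5714, -0.1219, -0.0186]
orientation: [-0.081, 0.997, -0.002, -0.005]
wrist_force: [0.4, -0.1, 0.5]
width: 0.0295
```

>>> send_rows(claw=[30,30,30,30,30,30,30], xyz=[[0,0,8],[0,0,20],[0,0,45],[0,0,45],[0,0,45],[0,0,45],[0,0,45]], angular=[[0,0,0],[0,0,0],[0,0,0],[0,0,0],[0,0,0],[0,0,0],[0,0,0]])

```text
time: 24.1
position: [0.5643, -0.1205, 0.2391]
orientation: [-0.081, 0.997, 0.0, -0.011]
wrist_force: [-0.3, 0.4, -0.2]
width: 0.0298
```

```bash
python3 snap.py scene s19 290 270 80; python3 meas.py s19 | tail -4
```

```text
t 24.15 p [ 0.5678 -0.1213  0.2472] z [-0.014 -0.003 -1.   ] yang 1.733 ywz -0.001 w 0.0299 F [ 5.4 -0.7  9.7] q [-0.247  0.123  1.928 -0.007  1.103 -1.977]
cork 844 [-0.097  0.032  0.017] [0.079 0.089 0.048] mid-y rel 0.003
  top plane tilt [-0.033 -0.009  0.041] dir [-0.024  0.067]
blue 547 [-0.097 -0.049  0.016] [0.088 0.013 0.031] mid-y rel -0.001
  top plane tilt [-0.002  0.01   0.028] dir [-0.011 -0.02 ]
```

View pics/s19.png

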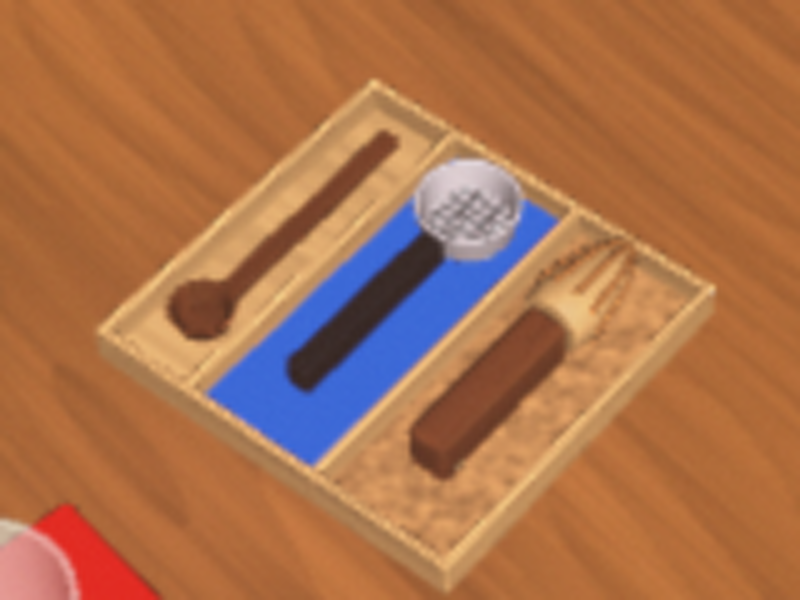

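```bash
python3 - <<'E' | tail -22
from fit2 import Rz
from plan import *
S=load("s19");X=cloud(S);Q=(X-[.566,-.109,0])@Rz(.165);c=S["color"].astype(int).sum(-1)
b=(S["color"][...,2]>150)&(S["color"][...,0]<100)&(X[...,1]<0)
print("blue z",np.nanmedian(Q[b][:,2]))
bl=abs(Q[...,1]+.013)<.036
m=(c<160)&bl&(Q[...,0]>-.04)&(Q[...,0]<.1)&(Q[...,2]>.012)
q=Q[m]
for a in np.arange(-.03,.1,.012):
    k=(q[:,0]>=a)&(q[:,0]<a+.012)
    if k.sum()>3: print(a.round(3),k.sum(),"y",q[k,1].mean().round(3),"ztop",np.percentile(q[k,2],[50,85,95]).round(4))
print("handle end",np.percentile(q[:,0],99.5))
m=bl&(abs(Q[...,0]+.055)<.04)&(Q[...,2]>.02)&(S["color"][...,0]>120)&(abs(S["color"][...,0].astype(int)-S["color"][...,2])<40);q=Q[m];print("rim",q.min(0).round(3),q.max(0).round(3))
for lo,hi in((-.09,-.07),(-.07,-.05),(-.05,-.03),(-.03,-.015)):
    k=(q[:,0]>lo)&(q[:,0]<hi);print(lo,k.sum(),np.percentile(q[k,2],[50,90]).round(4) if k.sum() else 0)
# reamer handle top
m=(abs(Q[...,1]-.068)<.03)&(Q[...,0]>-.01)&(Q[...,0]<.075)&(Q[...,2]>.03)
t=Q[m]
for a in np.arange(-.01,.07,.016):
    k=(t[:,0]>=a)&(t[:,0]<a+.016);print("reamer",a.round(3),k.sum(),t[k,1].mean().round(3),np.median(t[k,2]).round(4))
E
```

```text
-0.3 -0.3  0.2  0.2  0.4 -0.4  0.3]
blue z 0.006639985813160312
-0.03 47 y 0.001 ztop [0.0301 0.3921 0.394 ]
-0.018 144 y 0.002 ztop [0.39   0.4173 0.4589]
-0.006 168 y -0.004 ztop [0.3749 0.4184 0.4586]
0.006 188 y -0.01 ztop [0.3276 0.4286 0.4601]
0.018 198 y -0.004 ztop [0.3899 0.457  0.4596]
0.03 279 y -0.012 ztop [0.3776 0.4607 0.5364]
0.042 66 y -0.013 ztop [0.5311 0.5416 0.5439]
0.054 41 y -0.007 ztop [0.0267 0.5372 0.5408]
0.066 15 y 0.003 ztop [0.0265 0.5403 0.5435]
handle end 0.06733626279873348
rim [-0.091 -0.041  0.02 ] [-0.037  0.015  0.033]
-0.09 50 [0.0247 0.0287]
-0.07 31 [0.0251 0.0287]
-0.05 24 [0.0252 0.0291]
-0.03 0 0
reamer -0.01 619 0.059 0.5495
reamer 0.006 637 0.056 0.536
reamer 0.022 695 0.053 0.5165
reamer 0.038 293 0.051 0.5279
reamer 0.054 58 0.067 0.0353
```

>>> send_rows(claw=[80,80,80,80,80,80,80], xyz=[[0,0,40],[-13,-42,0],[-13,-42,0],[-13,-42,0],[-13,-42,0],[-13,-42,0],[-12,-38,0]], angular=[[0,0,0],[0,0.003,0.02],[0,-0.003,0.02],[0,-0.003,0.02],[0,-0.003,0.02],[0,-0.003,0.02],[0,0,0.02]])

```text
time: 24.85
position: [0.4888, -0.374, 0.2958]
orientation: [-0.146, 0.989, -0.004, 0.002]
wrist_force: [1.0, -0.1, 0.9]
width: 0.0796
```

```bash
python3 snap.py scene s20 240 150 80; python3 - <<'E'
from plan import *
s,R=st()
rows(s["position"],R,np.array([.4914,-.3723,.1945+.038]),vert(1.859+np.pi/2))
E
```

```text
t 24.9 p [ 0.4875 -0.3783  0.2958] z [ 0.005 -0.009 -1.   ] yang 1.864 ywz -0.01 w 0.0798 F [-3.6 -2.4 -0.4] q [-0.696  0.128  1.831 -0.004  1.173 -2.558]
t 24.9 p [ 0.4875 -0.3783  0.2958] z [ 0.005 -0.009 -1.   ] yang 1.864 ywz -0.01 w 0.0798 F [-3.6 -2.4 -0.4] q [-0.696  0.128  1.831 -0.004  1.173 -2.558]
target rep [ 0.4914 -0.3723  0.1945] dist [   3.9    6.  -101.3] rv [ 0.009  0.005 -0.005] rows 3 per [1.3, 2.0, -33.8] [0.003, 0.002, -0.002]
```

View pics/s20.png

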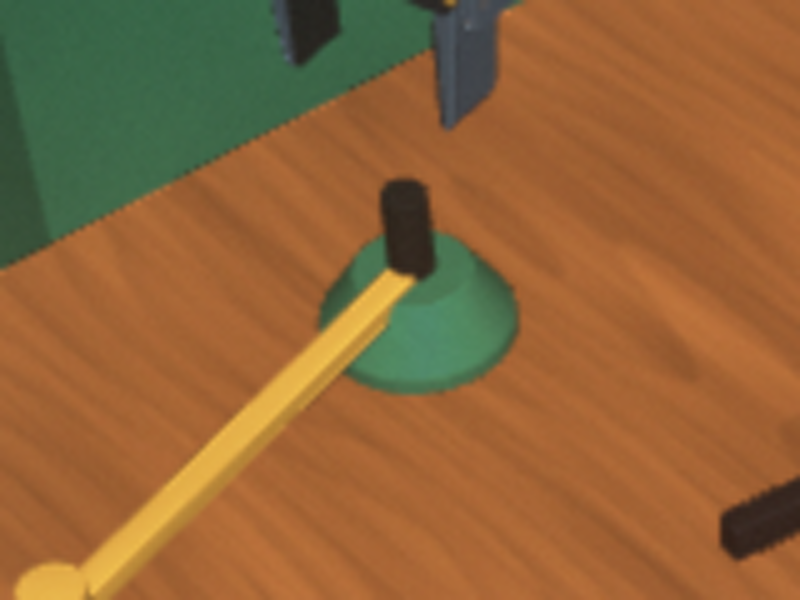

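```bash
python3 - <<'E'
from plan import *
s,R=st();S=load("s20");o=np.array([160,90])
p=s["position"]+[0,0,.038];y=R[:,1]
for q in(p+y*.04,p-y*.04,np.array([.4914,-.3723,.262])): print(((proj(S,q)-o)*5).round())
X=cloud(S)
k=(X[...,2]>.256)&(X[...,2]<.27)&(abs(X[...,0]-.49)<.04)&(abs(X[...,1]+.37)<.04);print(X[k].mean(0))
E
```

```text
t 24.9 p [ 0.4875 -0.3783  0.2958] z [ 0.005 -0.009 -1.   ] yang 1.864 ywz -0.01 w 0.0798 F [-3.6 -2.4 -0.4] q [-0.696  0.128  1.831 -0.004  1.173 -2.558]
[455.  89.]
[315.  32.]
[400. 192.]
[ 0.49218484 -0.37086533  0.2610347 ]
```

>>> send_rows(claw=[80,80,80,80,15,15,15,15,15,15,15,15], xyz=[[3,5,-35],[1,2,-35],[0,0,-22],[0,0,-5],[0,0,0],[0,0,0],[0,0,0],[0,0,0],[0,0,0],[0,0,0],[0,0,0],[0,0,0]], angular=[[0,0,0],[0,0,0],[0,0,0],[0,0,0],[0,0,0],[0,0,0],[0,0,0],[0,0,0],[0,0,0],[0,0,0],[0,0,0],[0,0,0]], squeeze=40)

```text
time: 26.1
position: [0.4916, -0.3752, 0.2028]
orientation: [-0.144, 0.99, -0.008, 0.004]
wrist_force: [0.1, -0.5, -1.8]
width: 0.0225
```

>>> send_rows(claw=[15,15], xyz=[[0,0,0],[0,0,0]], angular=[[0,0,0],[0,0,0]])

```text
time: 26.3
position: [0.4915, -0.3753, 0.2028]
orientation: [-0.144, 0.99, -0.008, 0.004]
wrist_force: [-1.0, -0.5, 0.4]
width: 0.023
```

```bash
python3 -c "
from h import *
s,R=st()
H=np.array([.751,-.292])
d=s['position'][:2]-H;a0=np.arctan2(d[1],d[0]);print(np.hypot(*d),a0)
pts=[H+.272*np.array([np.cos(a),np.sin(a)]) for a in np.linspace(a0,2.362,15)]
print((np.diff(pts,axis=0)*1000).round(1).tolist(),pts[-1],(2.362-a0)/14)
"
```

```text
t 26.3 p [ 0.4915 -0.3753  0.2028] z [ 0.011 -0.015 -1.   ] yang 1.859 ywz -0.017 w 0.023 F [-1.  -0.5  0.4] q [-0.688  0.219  1.902 -0.005  1.003 -2.544]
0.27248860808244857 -2.831047190052634
[[47.7, -88.2], [76.5, -64.9], [94.8, -32.8], [100.2, 3.8], [92.0, 39.9], [71.3, 70.5], [40.9, 91.6], [4.9, 100.2], [-31.7, 95.2], [-64.1, 77.2], [-87.7, 48.7], [-99.4, 13.6], [-97.6, -23.3], [-82.5, -57.1]] [ 0.55755361 -0.10078678] 0.37093194214661673
```

```bash
python3 -c "
import numpy as np
H=np.array([.751,-.292])
pts=[H+.272*np.array([np.cos(a),np.sin(a)]) for a in np.linspace(3.452,2.362,15)]
print((np.diff(pts,axis=0)*1000).round(1).tolist())
"
```

```text
[[-5.7, 20.4], [-4.1, 20.8], [-2.4, 21.0], [-0.8, 21.2], [0.8, 21.2], [2.5, 21.0], [4.1, 20.8], [5.7, 20.4], [7.3, 19.9], [8.8, 19.3], [10.3, 18.5], [11.7, 17.7], [13.0, 16.7], [14.3, 15.6]]
```

>>> send_rows(claw=[15,15,15,15,15,15,15], xyz=[[-6,20,0],[-4,21,0],[-2,21,0],[-1,21,0],[1,21,0],[2.5,21,0],[4,21,0]], angular=[[0,0,-0.078],[0,0,-0.078],[0,0,-0.078],[0,0,-0.078],[0,0,-0.078],[0,0,-0.078],[0,0,-0.078]])

```text
time: 27.0
position: [0.4867, -0.227, 0.2029]
orientation: [0.139, 0.99, -0.01, 0.004]
wrist_force: [13.8, -3.2, -11.9]
width: 0.0231
```

```bash
python3 -c "
from h import *
s,R=st()
H=np.array([.751,-.292])
d=s['position'][:2]-H;a0=np.arctan2(d[1],d[0])%(2*np.pi);print(np.hypot(*d),a0)
pts=[H+.272*np.array([np.cos(a),np.sin(a)]) for a in np.linspace(a0,2.362,8)]
print((np.diff(pts,axis=0)*1000).round(1).tolist(),(2.362-a0)/7)
"
```

```text
t 27.0 p [ 0.4867 -0.227   0.2029] z [ 0.005 -0.021 -1.   ] yang 1.291 ywz -0.019 w 0.0231 F [ 13.8  -3.2 -11.9] q [-0.471  0.086  2.057 -0.02   0.984 -1.751]
0.2722056385732516 2.900318863429925
[[5.8, 20.1], [7.3, 19.6], [8.8, 19.0], [10.2, 18.2], [11.6, 17.4], [12.9, 16.5], [14.1, 15.4]] -0.07690269477570354
```

>>> send_rows(claw=[15,15,15,15,15,15,15,15], xyz=[[6,20,0],[7,20,0],[9,19,0],[10,18,0],[11.5,17.5,0],[13,16.5,0],[12,13,0],[0,0,0]], angular=[[0,0,-0.077],[0,0,-0.077],[0,0,-0.077],[0,0,-0.077],[0,0,-0.077],[0,0,-0.077],[0,0,-0.06],[0,0,0]])

```text
time: 27.8
position: [0.5621, -0.098, 0.2028]
orientation: [0.4, 0.917, -0.012, 0.007]
wrist_force: [0.8, 0.3, 1.5]
width: 0.023
```

```bash
python3 -c "
from h import *
s,R=st()
print(np.hypot(*(s['position'][:2]-[.566,-.109])))
"
```

```text
t 27.8 p [ 0.5621 -0.098   0.2028] z [ 0.004 -0.028 -1.   ] yang 0.748 ywz -0.016 w 0.023 F [0.8 0.3 1.5] q [-0.199  0.146  1.991 -0.032  0.997 -0.93 ]
0.011650055947212766
```

Knob is about 12 mm from the tray's middle. Release, lift clear, and retreat toward the robot and to the side.

>>> send_rows(claw=[80,80,80,80,80,80,80,80,80,80,80,80], xyz=[[0,0,0],[0,0,0],[0,0,0],[0,0,0],[0,0,0],[0,0,20],[0,0,45],[0,0,45],[0,0,30],[-10,45,0],[-10,45,0],[0,45,0]], angular=[[0,0,0],[0,0,0],[0,0,0],[0,0,0],[0,0,0],[0,0,0],[0,0,0],[0,0,0],[0,0,0],[0,0,0],[0,0,0],[0,0,0]])

```text
time: 29.0
position: [0.5379, 0.0345, 0.3489]
orientation: [0.402, 0.915, -0.012, 0.007]
wrist_force: [1.3, -0.5, -0.3]
width: 0.08
```

>>> send_rows(claw=[80,80,80,80,80], xyz=[[0,30,0],[0,10,0],[0,0,0],[0,0,0],[0,0,0]], angular=[[0,0,0],[0,0,0],[0,0,0],[0,0,0],[0,0,0]])

```text
time: 29.5
position: [0.537, 0.0775, 0.3495]
orientation: [0.401, 0.916, -0.012, 0.007]
wrist_force: [0.7, 0.0, -0.6]
width: 0.0798
```

```bash
python3 snap.py scene s21; python3 snap.py top t21; python3 - <<'E'
from h import *
for n in("s21","t21"):
    X=cloud(load(n));k=(X[...,2]>.256)&(X[...,2]<.27)&(abs(X[...,0]-.56)<.05)&(abs(X[...,1]+.1)<.05);print(n,"knob",X[k].mean(0).round(4),k.sum())
    k=(abs(X[...,0]-.76)<.08)&(abs(X[...,1]-.165)<.08)&(X[...,2]>.05)&(X[...,2]<.07);print("cup",np.median(X[k],0).round(4))
E
```

```text
t 29.55 p [0.537  0.0774 0.3495] z [ 0.004 -0.028 -1.   ] yang 0.745 ywz -0.016 w 0.0799 F [0.5 0.3 0.4] q [ 0.116 -0.041  1.911 -0.029  1.272 -0.621]
t 29.6 p [0.537  0.0775 0.3494] z [ 0.004 -0.028 -1.   ] yang 0.745 ywz -0.016 w 0.0799 F [-0.6 -0.1  0.4] q [ 0.116 -0.041  1.911 -0.029  1.272 -0.621]
s21 knob [ 0.5633 -0.0942  0.2614] 82
cup [0.7582 0.171  0.0575]
t21 knob [ 0.5581 -0.0977  0.2607] 67
cup [0.7824 0.16   0.0567]
```

View pics/s21.png

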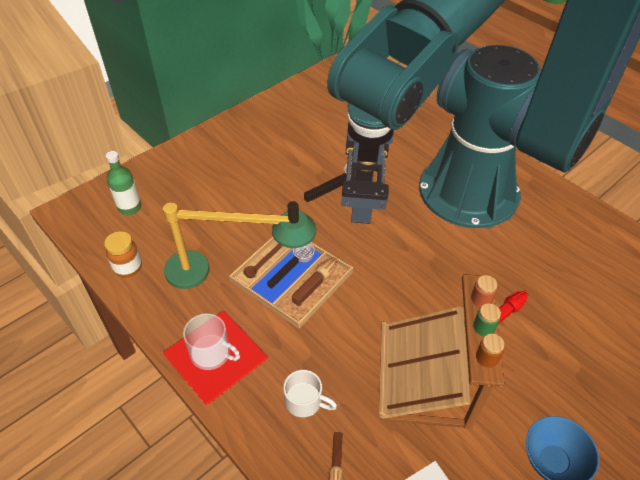

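View pics/t21.png

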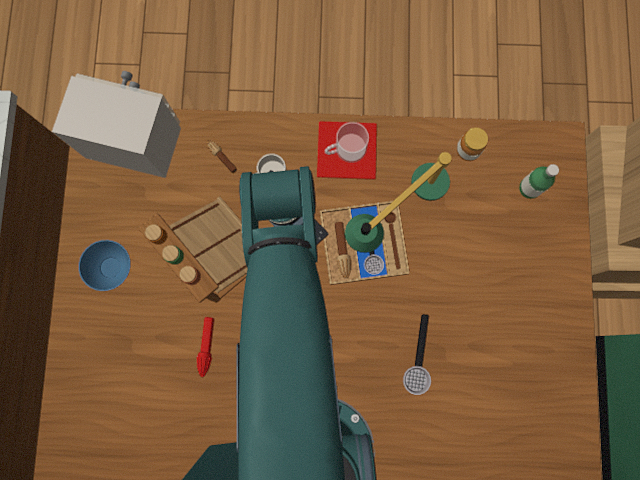

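The scene view shows the lamp head over the tray (knob at about pixel 293, 210), with the reamer and strainer lying in their own compartments. The spoon and cup haven't moved, and the arm is clear of everything. Handing in.

```bash
python3 -c "
from cell import manip
print(manip.sign_off())"
```

```text
the job is handed in; nothing more can be done
None
```

The job is done and handed in at about 30 s of the 72 s allowed. I swung the lamp clear, set the reamer down on the cork and the strainer on the blue lining, then swung the lamp back over the tray and released it.

Last checks:
- **Lamp:** the knob is about 12–15 mm from the tray's middle (limit 50 mm).
- **Reamer:** about 4 mm off centre along its compartment and 2–3 mm across, flat and lengthwise.
- **Strainer:** about 10 mm off centre along and a few mm across, flat and lengthwise.
- **Spoon, teacup and arm:** the spoon looked unmoved in the pictures. The scene camera shows the teacup within about 5 mm of where it started. The arm was away from everything at hand-in.

What failed or disagreed:
- **First grasp of the knob:** it closed on air. The pictures and depth readings put the fingertips about 38 mm higher in world z than the reported TCP. I corrected for that on every later move.
- **Cameras:** the two disagreed by up to about 8 mm on some measurements, such as the tray and lamp post. They agreed to within 3 mm on the blue lining, which I used to place the utensils.
- **Teacup in the top view:** its reading of the cup shifted at the end because the arm hid part of it, so I relied on the scene camera there.
- **Set-down force:** the wrist force peaked at about 58 N for the reamer and 37 N for the strainer, under the 120 N limit.
- **Strainer set-down:** the basket end touched first, so I levelled the strainer before letting go.

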